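Clamp the cake mould in the hand press

TASK

Slide the square wooden cake mould by its handle gently along the bed of the hand press until it is fully home against the back stop, then tighten the wing nut clockwise, turn by turn between the two guide posts, until the rubber foot holds the mould's lid snugly: clearly clamped, but not screwed down so hard that the lid cracks. Do not knock the guide posts, leave the other things on the table alone, and let go of everything at the end.

Things in the scene. Friction and masses are not known exactly. Their poses are not given: they have to be found in the camera images.
- press: hand press fixed on the table (place and yaw differ each time): wooden bed 210 mm long, 130 mm wide, 12 mm thick. Origin at table height on the bed's middle line; x along the bed from its open near end (x = -125 mm) to the far end (+85 mm), y left, z up. A fixed steel crosshead between the posts (top 90 mm above the table, 30 mm deep) carries the wing nut at x = +50 mm, y = 0; below it hangs the clamp plate, reaching to x = -17 mm, top 78 mm above the table or lower
- channel (a point): middle of the channel on the bed, 12 mm above the table, at x = 0, y = 0 of the press, axes as the press's. Two wooden rails 18 mm tall, inner faces at y = +-32 mm, from x = -25 to +25 mm; their mouths flare out to x = -42 mm and steer a mould that enters a few mm off
- stop: wooden block across the channel's far end that the mould runs up against: 44 mm wide, 28 mm tall, its near face at x = +25 mm of the press. Origin at the centre of its underside, 4 mm behind that face. It is only glued: push the mould against it with less than 30 N
- posts: the two upright steel guide posts, 12 mm thick, tops 116 mm above the table, 42 mm left and right of the wing nut's axis (36 mm from that axis to each post's near side). Origin on that axis at the bed's top. Fingers opened wide over the wing nut run into them: open only a little there. Do not hit them with 15 N or more
- mould: loose square wooden cake mould 60 x 60 mm, 33 mm tall, 0.3 to 0.5 kg, handle towards its -x; origin at the centre of its underside. It starts on the near part of the bed, outside the channel, a little askew. Fully home its far face touches the stop: origin at x = -5 mm, y = 0 (+-2) of the press. The lid in its top stands 36 to 42 mm above its underside: differs each time, not measured
- mould_grip (a point): middle of the mould's handle, where to grip it; axes as the mould's. The handle is a wooden bar along the mould's x, 50 mm long, 24 mm wide (along y), 18 mm tall. This point is 27 mm above the mould's underside and 57 mm from the mould's middle, on the near side
- foot: round black rubber foot, 24 mm across, sprung under the clamp plate's near end, at x = 0, y = 0 of the press; origin at the centre of its underside, 58.5 mm above the table with the nut at 0. It comes down 3 mm per rad of nut. Snug is 15 to 45 N on the lid once the nut is let go; 100 N at any time cracks the lid. From first touch the force grows by about 200 N per rad of nut
- nut_grip (a point): on the wing nut's upright axis, 116 mm above the table, 8 mm below the wings' top edge; x along the wings, z up. Steel wing nut on top of the crosshead: the wings are one flat upright bar 50 mm long, 9 mm thick (along y), from 13 to 34 mm above the crosshead; grip both at once across the 9 mm. It turns on the spot; its 8 mm threaded stud sinks through it
- nut (a joint): angle of the wing nut, rad: 0 fully loose, wings along the press's x (wing yaw = press yaw - angle); grows clockwise seen from above, which lowers clamp plate and foot; up to 6; starts at 0.1 to 0.9. Turning takes 0.10 N m of friction; once the foot presses, 0.003 N m more per newton. Let go, it springs back a little if the foot pressed harder, and holds at about 33 N
- round_mould: spare round wooden mould: 60 mm disc with a turned knob on top, 68 mm tall; origin at the centre of its underside; stands on the table at the press's left side; leave it alone
- spare_nut: spare loose steel wing nut, 50 mm wide, 34 mm tall, standing on the table at the press's right side; origin at the centre of its underside; leave it alone
- steel_bowl: open steel bowl, 150 mm across, 65 mm tall; origin at the centre of its underside; leave it alone
- tub: white open plastic tub, 100 mm across, 45 mm tall; origin at the centre of its underside; leave it alone
- spoon: wooden spoon 200 mm long lying on the table; origin at its middle on the underside; leave it alone
- rolling_pin: wooden rolling pin 260 mm long, 39 mm thick, lying on the table; origin at its middle on the underside; leave it alone
- cup: white mug, 72 mm across, 75 mm tall; origin at the centre of its underside; leave it alone
There are look-alikes about, which are no part of the job. What is shaped like the press but purple is not meant. What is shaped like the mould but blue is not meant.

How it is judged:
On the way, in this order (a step that is already met when the one before it is completed fails the run):
1. the mould is slid fully home against the stop, with the foot still off its lid (x of mould in the frame of press between -0.0085 and -0.001 m and y of mould in the frame of press between -0.006 and 0.006 m and angle between the x axis of mould and the x axis of press, either way round below 0.1 rad and z of mould in the frame of press below 0.016 m and contact force between foot and mould below 1 N), for 0.2 s.
2. the foot is screwed down onto the lid: it presses with more than 15 N (x of mould in the frame of press between -0.0085 and -0.001 m and y of mould in the frame of press between -0.006 and 0.006 m and angle between the x axis of mould and the x axis of press, either way round below 0.1 rad and z of mould in the frame of press below 0.016 m and contact force between foot and mould above 15 N), for 0.2 s.
At the end, for the whole second after the job is handed in: The mould is home in the channel (its far face within 3.5 mm of the stop, straight within 0.1 rad and within 6 mm of the middle line, flat on the bed) and at rest, the foot presses on its lid with 15 to 45 N, and the wing nut is let go and stands still (all of step 2 and contact force between foot and mould below 45 N and velocity of joint nut between -0.05 and 0.05 rad/s and linear speed of mould below 0.01 m/s); the robot touches nothing.
It fails at once if the foot presses on the mould with 100 N or more: the lid cracks (contact force between foot and mould above 100 N).
It fails at once if the mould is pushed against the stop with 30 N or more (contact force between mould and stop above 30 N).
It fails at once if a guide post is hit by the robot with 15 N or more (contact force between any of the fingers, the arm and posts above 15 N).
It fails at once if another thing on the table is moved by more than 30 mm (distance of any of round_mould, spare_nut, steel_bowl, tub, spoon, rolling_pin, cup from where it was at the start of the episode above 0.03 m).
It also fails if it takes over 72 s, if anything falls off the work surface, if the arm or the gripper's body presses on something with over 40 N, if the wrist force passes 120 N, or if a joint passes its speed limit or range.

ROBOT

A 7-joint arm with a two-finger parallel gripper is mounted at the origin on the work surface. World frame = base frame: x ahead of the robot, y to its left, z up, the work surface at z = 0. Lengths are in m, angles in rad, forces in N, time in s.
With the tool pointing down it reaches from about 0.425 to 0.925 m from the base axis. Payload 6.8 kg.
Tool frame: the origin (TCP) lies on the centre line of the jaws, within the pads' length; the fingertips stand 8 mm ahead of it and the grasp point (between the pads) lies 11 mm behind it (r.finger_overhang is the distance from the TCP to the fingertips, in m); x points along the fingers, z is the direction in which the jaws open and shut, and the axes are right-handed (so a half turn about x gives the same grasp; the last joint's range is limited). The gripper opens to 85 mm and grips with 20 to 120 N. Pads are 22 mm wide; open, the fingers measure 114 mm over their backs; the gripper's body (76 mm by 85 mm) begins 54 mm behind the grasp point. The pads swing forward as they close: fully open they stand 13 mm farther back than shut.
Start: joints at [-1.347, 0.477, 0.022, 1.555, -0.011, 1.109, -0.083], TCP at [0.22, 0.638, 0.21] pointing down, gripper open.
Joint ranges: [-2.96, 2.96], [-0.34, 2.1], [-1.41, 1.46], [0.24, 2.44], [-1.37, 4.51], [0.17, 1.92], [-2.96, 2.96]. Speed limits (rad/s): [2.39, 2.39, 3.14, 3.14, 3.14, 3.14, 3.14].

INTERFACE

Orientations are given as a rotation vector (axis times angle).
In Python, from bench import r gives the robot as it stands. The module is installed in compiled form; this text tells all that it offers.
- The arm moves only by the tool play_rows, never from a script. Its argument "plan" is a list of rows, each a list of 5 numbers: the opening, from -1 (shut) to 1 (fully open), then the shift along the world's x, y, z in m, then the turn about the world's z in rad. A call has 1 to 10 rows; each row is the pose to reach, as a shift and turn from the pose commanded when the call began; what a row does not reach only later rows make up. A row lasts 1/10 s, in which the tool goes at most 50 mm and 8.59 degrees, less where a joint would pass 70% of its speed; a pose out of reach is approached as far as the arm can. A call with a gripper value outside its range is refused whole. The fingers move at their own pace and stop on an object; "force" is the grip in N (left out, the last holds). Time passes only in rows, so rows that repeat a pose let the fingers close. It gives the time, the measured TCP pose, the force and the opening at its end, in the units of the state.
- r.get_obs(): the state, without advancing time (a new reading comes with each control period).
- r.grab_frame(name): name is "side" or "top"; returns a dict with "pixels" (400x640x3 uint8, blue, green, red), "z_map" (400x640 float32, m along the optical axis (not along the pixel's ray), 0 where there is no reading), "vfov" (degrees; the focal length in pixels is half the picture's height over the tangent of half this angle, whatever the lens; pixels are square), "cx", "cy" (the principal point, pixels), "D" ([k1, k2, p1, p2, k3] as OpenCV has them; the pictures are not rectified), "R" (3x3) and "t" (3): a world point X has camera coordinates R X + t. Camera axes: x right, y down, z forward; pixel columns grow to the right and rows downward; lengths in m; the calibration is good to about 2 mm. A picture is of the moment at which its call begins.
- r.hand_in(): hands the job in, once; it reports no verdict.
Trained networks look in a picture, given as the dict that the camera call returned (one of the last four; its "shot" number tells which), for a name from the list of things; names that differ only in an ending like _2 or _b are one class to them, and where a whole thing is asked for, a point or a joint stands for the part that bears it (a point fixed in the world has none). Each returns a list of dicts, best first, with "conf" (0 to 1); they miss things now and then, are a little off and sometimes report something else, mostly with a low value. They report only what shows in the picture. A call takes as long as a camera call. They do not tell look-alikes from the thing itself.
- r.outline_of(picture, label): "mask" (400x640 bool, what is visible of it) and "bbox" ([left, top, right, bottom] as shares, 0 to 1, of the picture: columns of its width, rows of its height, round what is visible of it).
- r.pinpoint(picture, label): "position" ([column, row] as shares, 0 to 1, of the picture: columns of its width, rows of its height: a listed point, or the origin of a listed thing).
The state is a dict: "clock": time; "joints": joint angles; "qvel": joint speeds; "tau": joint torques, N m; "tcp_pos": TCP position; "orientation": TCP orientation; "contact_force": force on the tool from outside, world axes, zero at the start; "moment": the same for the moment, N m; "grip_width": finger opening in m.
Only numpy, scipy, OpenCV 4.12 (cv2) and the standard library are available. Lean on these libraries where they do the work, as an engineer would, in place of code of your own. Each camera call takes 0.05 s, during which the arm holds its last target.

## Working session

There is one attempt and no reset: what is moved stays moved. The work goes in short steps, Python scripts to look and compute and a tool call to move; the robot and the scene stay as the last step left them, time stands still between calls to the robot, and variables do not carry over. Pictures are saved under pics/ and viewed, and the job is handed in when it is done.

Besides the shell and the picture viewer there is one more tool, called after ">>>" as name(argument=value, ...) on one line, values as JSON. play_rows: Moves the arm, as the interface text tells. Its arguments: {"type":"object","properties":{"plan":{"type":"array","items":{"type":"array","items":{"type":"number"}}},"force":{"type":"number"}},"required":["plan"]}

```bash
mkdir -p pics
python3 - <<'E'
from bench import r
import cv2, json, pickle
o=r.get_obs(); print({k:(v if not hasattr(v,'tolist') else v.tolist()) for k,v in o.items()})
for n in ("top","side"):
    f=r.grab_frame(n); cv2.imwrite(f"pics/{n}0.png",f["pixels"]); print(n,f["vfov"],f["cx"],f["cy"],f["D"],f["R"],f["t"])
    for l in ["press","channel","stop","posts","mould","mould_grip","foot","nut_grip","round_mould","spare_nut"]:
        print(l,[(round(d["conf"],2),round(d["position"][0]*640),round(d["position"][1]*400)) for d in r.pinpoint(f,l)])
    pickle.dump({k:v for k,v in f.items()},open(f"{n}0.pkl","wb"))
print(r.finger_overhang)
E
```

```text
{'clock': 0.0, 'joints': [-1.3470873294882504, 0.47779043957467293, 0.02235475507206815, 1.5564558791059246, -0.011528003404352057, 1.1092852727764968, -0.08309650972279448], 'qvel': [-3.477525741230082e-05, -0.0008366185708941331, 0.002659110743911714, 0.0006068813483263043, 0.0014625866828958678, -0.0010910748556512472, -0.0004867152590169792], 'tau': [-4.608280050888425e-05, -59.64824438095093, 1.607910431921482, -28.11893105506897, 0.012467554479371756, 0.009463180904276669, 2.3910954496386694e-05], 'tcp_pos': [0.21969630753900268, 0.6375807445606785, 0.20863063822622716], 'orientation': [-0.9625342446293201, 1.3495389800269466, 0.9606398124149259], 'contact_force': [-0.9610681231566557, 0.47238399589120905, 0.3345332146543271], 'moment': [-0.059262760196733336, -0.059289466525818846, 0.027466246524832937], 'grip_width': 0.08548521073541138}
top 54.63252103024568 321.5117912875162 193.0563164346756 [-0.04203465  0.          0.          0.          0.        ] [[-0.01877234 -0.99977211 -0.01016528]
 [-0.98572179  0.02020819 -0.16716512]
 [ 0.16733245  0.00688206 -0.98587651]] [-0.
[... 387 characters left out ...]
 164)]
side 53.63756784736356 318.7093609631416 195.8763964600048 [-0.01884425  0.          0.          0.          0.        ] [[ 0.83073633 -0.55660118 -0.00850129]
 [-0.4119072  -0.60436214 -0.6819669 ]
 [ 0.37444573  0.57003643 -0.73133362]] [-0.45458771  0.28319293  1.18172809]
press [(0.77, 265, 226), (0.6, 353, 210)]
channel [(0.84, 265, 220), (0.58, 349, 215), (0.45, 374, 239), (0.31, 428, 302)]
stop [(0.51, 273, 219), (0.4, 357, 206)]
posts [(0.66, 361, 206), (0.41, 280, 217)]
mould [(0.93, 341, 270), (0.64, 328, 215)]
mould_grip [(0.6, 313, 216), (0.55, 357, 258)]
foot []
nut_grip [(0.64, 280, 192), (0.55, 368, 182)]
round_mould [(0.57, 342, 188)]
spare_nut [(0.63, 374, 237)]
0.008
```

View pics/top0.png

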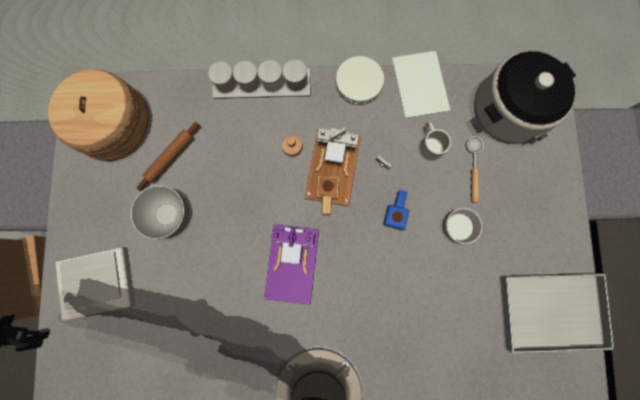

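View pics/side0.png

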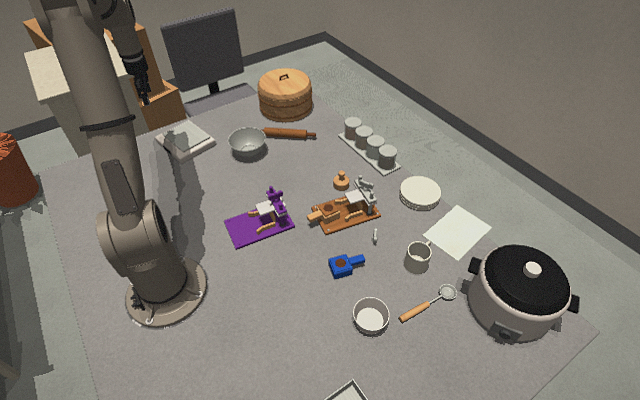

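Run:
```python
import cv2,pickle
f=pickle.load(open("top0.pkl","rb"));p=f["pixels"]
cv2.imwrite("pics/topc.png",cv2.resize(p[100:250,260:420],None,fx=5,fy=4,interpolation=2)[:600])
f=pickle.load(open("side0.pkl","rb"));p=f["pixels"]
cv2.imwrite("pics/sidec.png",cv2.resize(p[150:300,250:410],None,fx=5,fy=4,interpolation=2))
```

```text
(no output)
```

Top picture: wooden press around (335,165) with the wooden mould at (327,188) and its handle at (327,205). The look-alikes are the purple press at (293,262) and the blue mould at (398,212). The round mould is at (292,146) and the spare nut at (384,162). I choose the wooden press and mould.

View pics/topc.png

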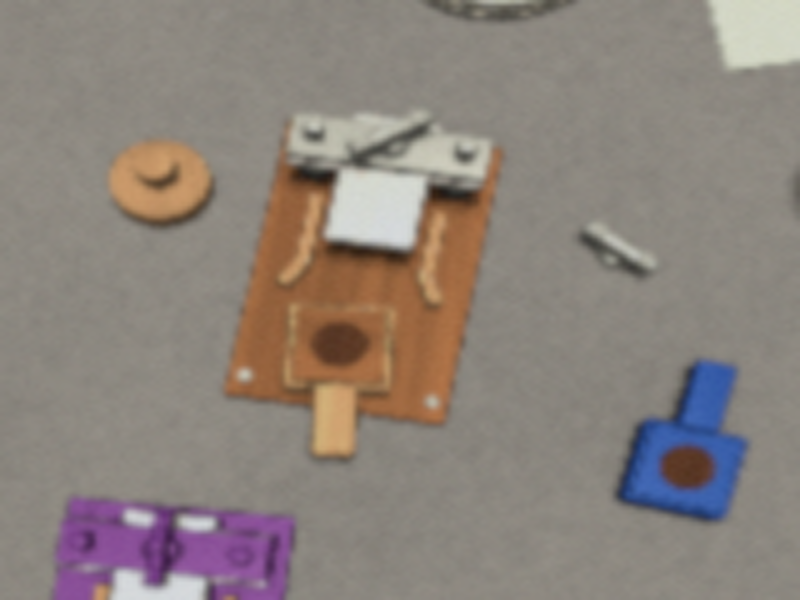

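View pics/sidec.png

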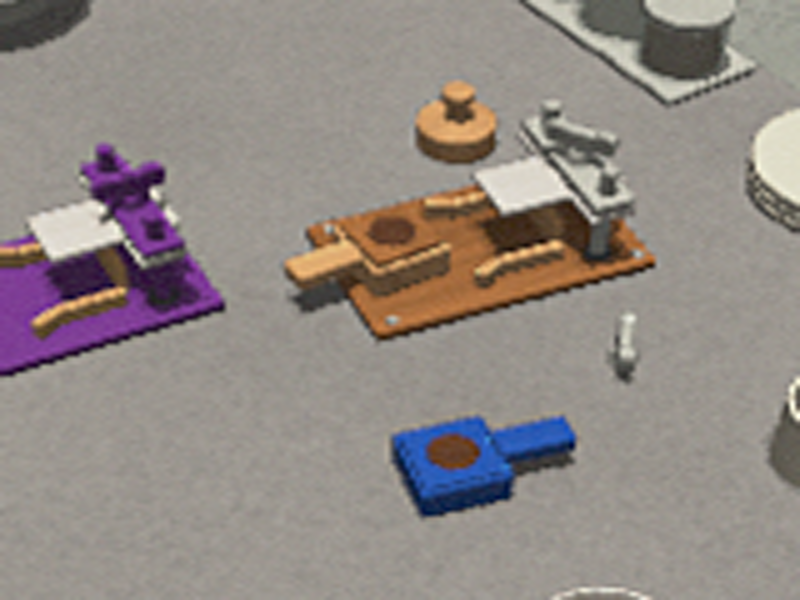

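```bash
cat > h.py <<'E'
import numpy as np,cv2,pickle
def K(f):
    fl=200/np.tan(np.radians(f["vfov"])/2); return np.array([[fl,0,f["cx"]],[0,fl,f["cy"]],[0,0,1]])
def rays(f,uv):
    uv=np.asarray(uv,float).reshape(-1,1,2)
    n=cv2.undistortPoints(uv,K(f),np.asarray(f["D"],float)).reshape(-1,2)
    return np.c_[n,np.ones(len(n))]
def cloud(f):
    u,v=np.meshgrid(np.arange(640),np.arange(400)); d=rays(f,np.c_[u.ravel(),v.ravel()])
    P=(d*f["z_map"].reshape(-1,1)-f["t"])@f["R"]
    return P.reshape(400,640,3)
def atz(f,uv,z):
    d=rays(f,uv)@f["R"]; c=-f["R"].T@f["t"]
    return c+d*((z-c[2])/d[:,2])[:,None]
def proj(f,P):
    rv,_=cv2.Rodrigues(np.asarray(f["R"],float)); return cv2.projectPoints(np.asarray(P,float).reshape(-1,1,3),rv,np.asarray(f["t"],float),K(f),np.asarray(f["D"],float))[0].reshape(-1,2)
E
python3 - <<'E'
from h import *
for n in("top","side"):
    f=pickle.load(open(n+"0.pkl","rb")); P=cloud(f); hsv=cv2.cvtColor(f["pixels"],cv2.COLOR_BGR2HSV)
    box=(slice(100,225),slice(260,420)) if n=="top" else (slice(150,300),slice(250,410))
    tab=P[box].reshape(-1,3); print(n,"table z med",np.median(tab[:,2]), "nz",np.std(tab[np.abs(tab[:,2])<.008][:,2]))
    u,v=(335,164) if n=="top" else (345,215)
    for (a,b) in ([(335,164),(327,188),(327,205),(335,152),(330,170),(316,170)] if n=="top" else [(328,207),(313,216),(354,195),(365,190),(345,226)]):
        print((a,b),P[b,a].round(4),hsv[b,a])
E
```

```text
top table z med 0.0006383652165728409 nz 0.002211321913823752
(335, 164) [ 0.6331 -0.0611  0.0094] [ 13 157  96]
(327, 188) [ 0.5544 -0.0358  0.0513] [ 11 152  87]
(327, 205) [ 0.5068 -0.0348  0.0494] [ 15 116 209]
(335, 152) [ 0.6502 -0.0599  0.078 ] [ 75   5 214]
(330, 170) [ 0.6137 -0.0459  0.0167] [ 12 152 144]
(316, 170) [ 0.6123 -0.0055  0.0263] [ 16 118 155]
side table z med 0.0017592354357727563 nz 0.002222421774010074
(328, 207) [ 0.5613 -0.036   0.0532] [ 11 136 101]
(313, 216) [ 0.5003 -0.0367  0.0477] [ 17 131 226]
(354, 195) [ 0.6531 -0.0576  0.0761] [ 21  19 219]
(365, 190) [ 0.6863 -0.0731  0.0945] [ 23  22 105]
(345, 226) [ 0.5796 -0.1102  0.0148] [ 13 157 169]
```

```bash
cat > fit.py <<'E'
from h import *
from scipy.optimize import minimize
def T(x,y,yaw,P):
    c,s=np.cos(yaw),np.sin(yaw); P=np.asarray(P,float); return np.c_[x+c*P[:,0]-s*P[:,1],y+s*P[:,0]+c*P[:,1],P[:,2]]
def box(x0,x1,y0,y1,z0,z1): return [(a,b,c) for a in(x0,x1) for b in(y0,y1) for c in(z0,z1)]
S=4
def render(f,hulls,win):
    x0,y0,x1,y1=win; im=np.zeros(((y1-y0)*S,(x1-x0)*S),np.uint8)
    for H in hulls:
        q=proj(f,H); q=(q+.5-[x0,y0])*S-.5
        cv2.fillConvexPoly(im,cv2.convexHull(np.round(q*16).astype(np.int32)),255,shift=4)
    return cv2.resize(im,(x1-x0,y1-y0),interpolation=cv2.INTER_AREA)/255.
E
python3 - <<'E'
from fit import *
fs={n:pickle.load(open(n+"0.pkl","rb")) for n in("top","side")}
win={"top":(295,120,370,220),"side":(300,190,390,240)}
sat={}
for n,f in fs.items():
    x0,y0,x1,y1=win[n]; h=cv2.cvtColor(f["pixels"],cv2.COLOR_BGR2HSV)[y0:y1,x0:x1]
    # orange-ness
    p=f["pixels"].astype(float)[y0:y1,x0:x1]; sat[n]=np.clip((p[...,2]-p[...,0])/(p[...,2]+1)/.55,0,1)
bed=box(-.125,.085,-.065,.065,0,.012)
def cost(v,ns):
    c=0
    for n in ns:
        f=fs[n]; R=render(f,[T(*v,bed)],win[n])
        # near left/right/near edges: weight mask in press coordinates by z=.006 plane
        x0,y0,x1,y1=win[n]; u,w=np.meshgrid(np.arange(x0,x1),np.arange(y0,y1)); g=atz(f,np.c_[u.ravel(),w.ravel()],.006)[:,:2]-V0[:2]
        cc,ss=np.cos(V0[2]),np.sin(V0[2]); a=g[:,0]*cc+g[:,1]*ss; b=-g[:,0]*ss+g[:,1]*cc
        lr=(np.abs(np.abs(b)-.065)<.012)&(a>-.14)&(a<.01)
        ne=(np.abs(a+.125)<.012)&(np.abs(b)<.07)&(np.abs(b)>.035)
        if n=="side": ne&=(b<0)|(b>.04); 
        m=(lr|ne).reshape(R.shape); c+=((R-sat[n])**2)[m].sum()
    return c
V0=np.array([.612,-.055,-.12])
for ns in(["top"],["side"],["top","side"]):
    V0=np.array([.612,-.055,-.12])
    for it in range(3):
        res=minimize(cost,V0,args=(ns,),method="Nelder-Mead",options=dict(initial_simplex=V0+np.array([[0,0,0],[.01,0,0],[0,.01,0],[0,0,.08]]),xatol=1e-5,fatol=1e-3)); V0=res.x
    print(ns,res.x.round(4),res.fun)
E
```

```text
['top'] [ 0.6445 -0.0577 -0.1966] 21.653040926348062
['side'] [ 0.6461 -0.0561 -0.1922] 14.050637965159792
['top', 'side'] [ 0.6457 -0.0572 -0.1949] 41.6200791863983
```

```bash
cat > mf.py <<'E'
from fit import *
PR=(.6455,-.057,-.194)
def mouldfit(fs,V0,win,ns):
    body=box(-.03,.03,-.03,.03,.028,.045); han=box(-.082,-.03,-.012,.012,.030,.048)
    obs={n:(cloud(f)[win[n][1]:win[n][3],win[n][0]:win[n][2],2]>.028).astype(float) for n,f in fs.items()}
    def cost(v): return sum(((render(fs[n],[T(*v,body),T(*v,han)],win[n])-obs[n])**2).sum() for n in ns)
    V=np.array(V0)
    for it in range(3):
        res=minimize(cost,V,method="Nelder-Mead",options=dict(initial_simplex=V+np.array([[0,0,0],[.008,0,0],[0,.008,0],[0,0,.08]]),xatol=1e-5,fatol=1e-3)); V=res.x
    return V,res.fun
def inpress(v):
    dx,dy=v[0]-PR[0],v[1]-PR[1]; c,s=np.cos(PR[2]),np.sin(PR[2]); return np.array([c*dx+s*dy,-s*dx+c*dy,v[2]-PR[2]])
E
python3 - <<'E'
from mf import *
fs={n:pickle.load(open(n+"0.pkl","rb")) for n in("top","side")}
win={"top":(310,174,348,220),"side":(303,196,343,232)}
for ns in(["top"],["side"],["top","side"]):
    v,c=mouldfit(fs,(.563,-.037,-.1),win,ns); print(ns,v.round(4),round(c,1),"press frame",inpress(v).round(4),"grip",T(*v,[(-.057,0,.039)]).round(4))
for n in win:
    x0,y0,x1,y1=win[n]; Z=cloud(fs[n])[y0:y1,x0:x1,2]; m=np.where(Z>.028,255,0).astype(np.uint8)
    body=T(*v,box(-.03,.03,-.03,.03,.028,.045)); han=T(*v,box(-.082,-.03,-.012,.012,.030,.048))
    R=(render(fs[n],[body,han],win[n])*255).astype(np.uint8)
    im=np.dstack([m,R*0,R]); a=cv2.resize(fs[n]["pixels"][y0:y1,x0:x1],None,fx=9,fy=9,interpolation=0);cv2.imwrite(f"pics/mf_{n}.png",np.hstack([a,cv2.resize(im,None,fx=9,fy=9,interpolation=0)]))
    # press overlay
    I=cv2.resize(fs[n]["pixels"][120:250,280:400],None,fx=5,fy=4.6)
    for p in [(x,y,.012) for x in(-.125,.085) for y in(-.065,.065)]+[(.05,.042,.116),(.05,-.042,.116),(.05,0,.124),(-.042,.032,.03),(-.042,-.032,.03)]:
        q=proj(fs[n],T(*PR,[p]))[0]; cv2.circle(I,(int((q[0]+.5-280)*5),int((q[1]+.5-120)*4.6)),3,(0,255,0),-1)
    cv2.imwrite(f"pics/ov_{n}.png",I)
E
```

```text
['top'] [ 0.5598 -0.0372 -0.0751] 39.5 press frame [-0.0879  0.0029  0.1189] grip [[ 0.503  -0.0329  0.039 ]]
['side'] [ 0.5616 -0.0347 -0.0712] 61.9 press frame [-0.0866  0.0057  0.1228] grip [[ 0.5048 -0.0306  0.039 ]]
['top', 'side'] [ 0.5602 -0.0366 -0.071 ] 115.4 press frame [-0.0876  0.0036  0.123 ] grip [[ 0.5034 -0.0326  0.039 ]]
```

View pics/ov_top.png

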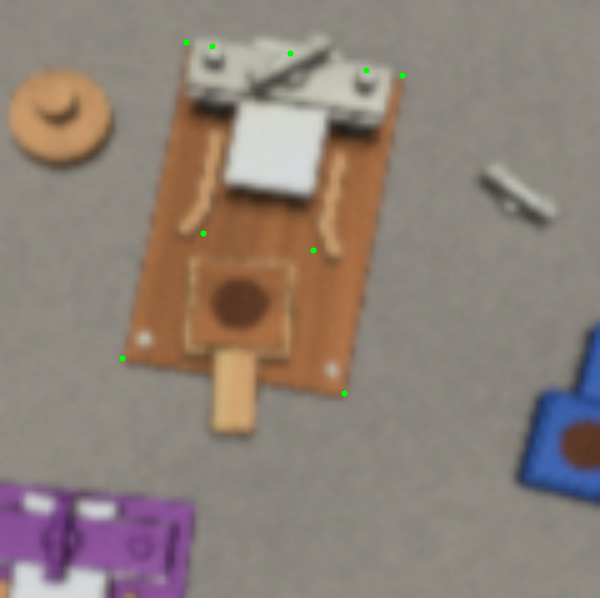

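View pics/mf_top.png

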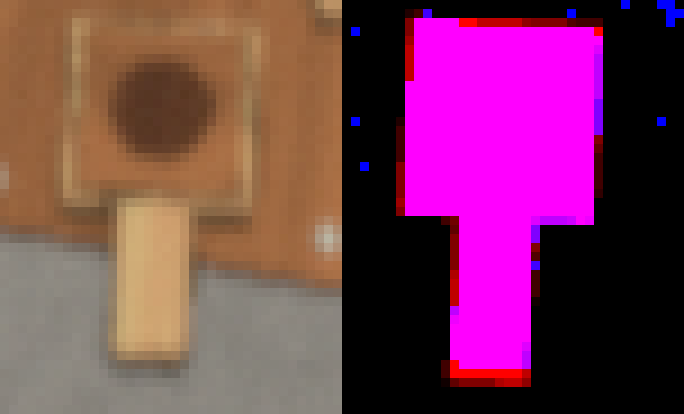

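The green bed corners fit well: near-left (122,358), near-right (344,393), far-right (402,75). The post-top dots sit about 9 px of the enlargement beyond the drawn posts, so I'll check the crosshead and wings from depth.

Run:
```python
from mf import *
import math
for n in("top","side"):
    f=pickle.load(open(n+"0.pkl","rb")); P=cloud(f).reshape(-1,3)
    q=np.array([inpress((*p[:2],0))[:2] for p in P]); L=np.c_[q,P[:,2]]
    near=(np.abs(L[:,0]-.04)<.08)&(np.abs(L[:,1])<.07)
    L=L[near]
    for a,b,name in((.083,.097,"crosshead"),(.070,.082,"plate"),(.112,.13,"wing/post tops")):
        s=L[(L[:,2]>a)&(L[:,2]<b)]; print(n,name,len(s),"min",s.min(0).round(4),"max",s.max(0).round(4),"mean",s.mean(0).round(4),"zmed",np.median(s[:,2]).round(4))
    s=L[(L[:,2]>.107)&(L[:,2]<.135)&(np.abs(L[:,1])<.030)]
    m=s[:,:2].mean(0);w,v=np.linalg.eigh(np.cov(s[:,:2].T)); print("wing centre",m.round(4),"ang in press",math.atan2(v[1,1],v[0,1]),np.sqrt(w).round(4),len(s))
    for sg in(1,-1):
        s=L[(L[:,2]>.108)&(L[:,2]<.125)&(sg*L[:,1]>.034)]; print("post",sg,s.mean(0).round(4),len(s))
```

```text
top crosshead 318 min [ 0.0311 -0.057   0.0836] max [0.0629 0.0542 0.0965] mean [ 0.0447 -0.0029  0.0896] zmed 0.0896
top plate 411 min [-0.0201 -0.0564  0.07  ] max [0.072  0.0539 0.0809] mean [ 0.0122 -0.0007  0.0754] zmed 0.0754
top wing/post tops 115 min [ 0.0285 -0.0487  0.1122] max [0.0661 0.0447 0.1273] mean [ 0.0462 -0.0013  0.1201] zmed 0.1208
wing centre [ 0.0455 -0.0007] ang in press 2.2806685938984868 [0.0031 0.0151] 88
post 1 [0.0462 0.0404 0.1153] 17
post -1 [ 0.0462 -0.0434  0.115 ] 18
side crosshead 146 min [ 0.0315 -0.0577  0.0832] max [0.0616 0.0576 0.0962] mean [ 0.0423 -0.0141  0.0903] zmed 0.0901
side plate 254 min [-0.0205 -0.0563  0.0702] max [0.0718 0.0507 0.0814] mean [ 0.015  -0.0057  0.0762] zmed 0.0764
side wing/post tops 89 min [ 0.0291 -0.0502  0.1123] max [0.0662 0.0446 0.1292] mean [ 0.0467 -0.0041  0.1198] zmed 0.1197
wing centre [ 0.0466 -0.0023] ang in press 2.252328715543858 [0.0033 0.015 ] 80
post 1 [0.047  0.0398 0.1141] 11
post -1 [ 0.0465 -0.0441  0.1149] 14
```

Run:
```python
from mf import *
for n,w in(("top",(325,120,365,160)),("side",(340,168,390,215))):
    f=pickle.load(open(n+"0.pkl","rb"))
    x0,y0,x1,y1=w; k=14
    I=cv2.resize(f["pixels"][y0:y1,x0:x1],None,fx=k,fy=k,interpolation=cv2.INTER_CUBIC)[:600]
    def d(p,c):
        q=proj(f,T(*PR,[p]))[0]; cv2.circle(I,(int((q[0]+.5-x0)*k),int((q[1]+.5-y0)*k)),3,c,-1)
    for p in [(.05,.042,.116),(.05,-.042,.116)]: d(p,(0,255,0))
    d((.05,0,.124),(0,0,255))
    for p in [(x,y,.09) for x in(.035,.065) for y in(-.05,.05)]: d(p,(255,0,255))
    cv2.imwrite(f"pics/nut_{n}.png",I)
```

```text
(no output)
```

View pics/nut_top.png

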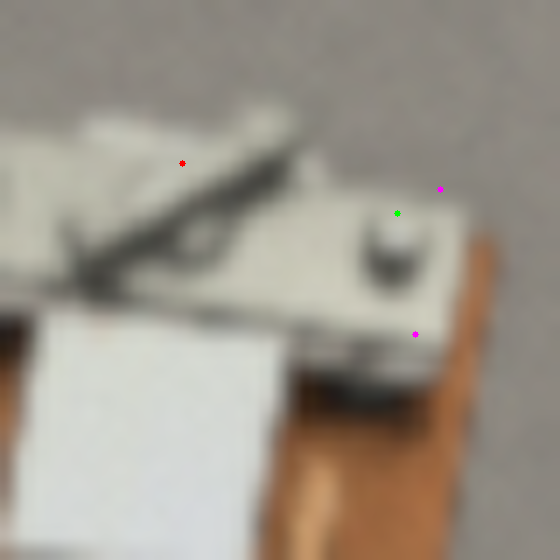

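View pics/nut_side.png

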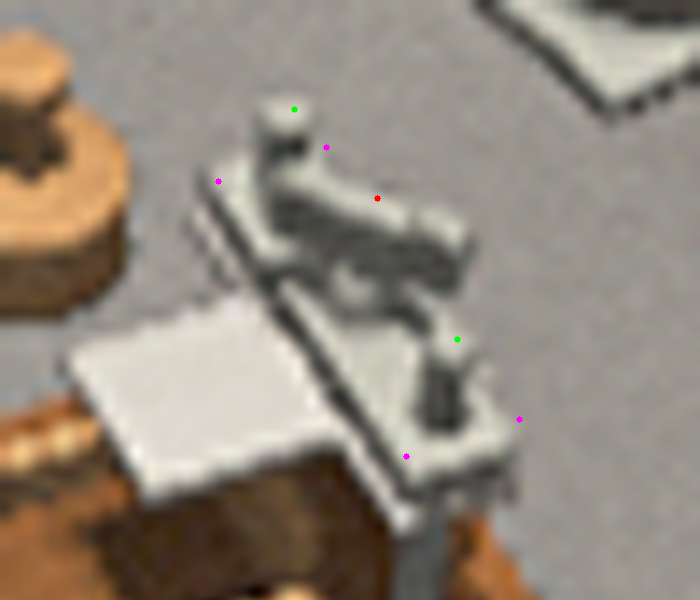

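```bash
sed -i 's/^PR=.*/PR=(.642,-.0578,-.194)/' mf.py
cat > st.py <<'E'
from bench import r
import numpy as np
from scipy.spatial.transform import Rotation as Ro
def st():
    o=r.get_obs(); M=Ro.from_rotvec(o["orientation"]).as_matrix()
    print("t",round(o["clock"],2),"tcp",np.round(o["tcp_pos"],4),"approach",M[:,0].round(3),"jaw yaw",round(float(np.arctan2(M[1,2],M[0,2])),4),"j",np.round(o["joints"],3),"F",np.round(o["contact_force"],2),"M",np.round(o["moment"],3),"w",round(o["grip_width"],4))
    return o,M
E
python3 -c "
from st import *
st()"
```

```text
t 1.1 tcp [0.2199 0.6382 0.2096] approach [-0.  0. -1.] jaw yaw 1.2389 j [-1.347  0.477  0.022  1.555 -0.012  1.109 -0.083] F [ 0.22 -0.6  -0.02] M [-0.039 -0.004 -0.006] w 0.0852
```

>>> play_rows(plan=[[1, 0.2805, -0.67, 0, 0.261], [1, 0.2805, -0.67, 0, 0.261], [1, 0.2805, -0.67, 0, 0.261], [1, 0.2805, -0.67, 0, 0.261], [1, 0.2805, -0.67, 0, 0.261], [1, 0.2805, -0.67, 0, 0.261], [1, 0.2805, -0.67, 0, 0.261], [1, 0.2805, -0.67, 0, 0.261], [1, 0.2805, -0.67, 0, 0.261], [1, 0.2805, -0.67, 0, 0.261]], force=30)

```text
clock: 2.1
tcp_pos: [0.4135, 0.1751, 0.2101]
orientation: [-1.157, 1.24, 1.157]
contact_force: [2.0, 0.3, 0.1]
grip_width: 0.0855
```

```bash
python3 -c "
from st import *
o,M=st(); print(np.array([.5005,-.0323,.12])-o['tcp_pos'])"
```

```text
t 2.1 tcp [0.4135 0.1751 0.2101] approach [ 0.001  0.001 -1.   ] jaw yaw 1.5001 j [-0.726  0.094  0.201  2.082 -0.023  0.966  0.987] F [1.95 0.33 0.05] M [ 0.015 -0.123  0.046] w 0.0855
[ 0.08695549 -0.20743126 -0.09007012]
```

>>> play_rows(plan=[[1, 0.087, -0.207, 0, 0], [1, 0.087, -0.207, 0, 0], [1, 0.087, -0.207, 0, 0], [1, 0.087, -0.207, 0, 0], [1, 0.087, -0.207, 0, 0], [1, 0.087, -0.207, -0.05, 0], [1, 0.087, -0.207, -0.09, 0], [1, 0.087, -0.207, -0.09, 0]])

```text
clock: 2.9
tcp_pos: [0.496, -0.0303, 0.1156]
orientation: [-1.153, 1.25, 1.162]
contact_force: [-0.6, -0.0, -0.4]
grip_width: 0.0851
```

Run:
```python
from st import *
o,M=st(); print(np.array([.5005,-.0323,.029])-o['tcp_pos'])
from mf import *
for n in ("top","side"):
    f=r.grab_frame(n); pickle.dump(dict(f),open(n+"1.pkl","wb"))
    w=(300,130,380,220) if n=="top" else (290,180,370,250); x0,y0,x1,y1=w
    I=cv2.resize(f["pixels"][y0:y1,x0:x1],None,fx=6,fy=6,interpolation=2)
    q=proj(f,[[.5005,-.0323,.048]])[0];cv2.circle(I,(int((q[0]+.5-x0)*6),int((q[1]+.5-y0)*6)),4,(0,255,0),-1)
    cv2.imwrite(f"pics/a1_{n}.png",I)
```

```text
t 2.9 tcp [ 0.496  -0.0303  0.1156] approach [-0.009 -0.001 -1.   ] jaw yaw 1.4996 j [-0.372  0.325  0.37   2.077 -0.163  0.777  1.597] F [-0.56 -0.03 -0.41] M [0.011 0.002 0.059] w 0.0851
[ 0.00445499 -0.002032   -0.08660986]
```

View pics/a1_side.png

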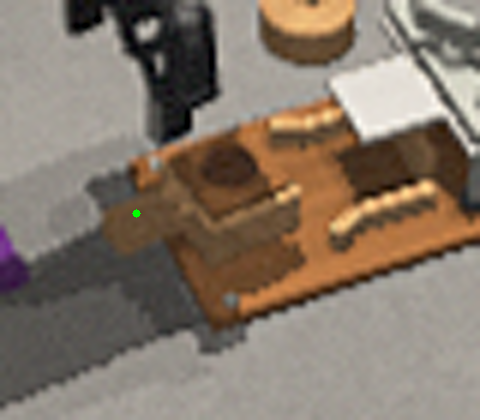

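The grip point dot falls mid-handle at (137,213) of the crop, with the open jaw above it. I'll descend.

```bash
python3 -c "
from st import *
o,M=st(); print(np.array([.5005,-.0323,.029])-o['tcp_pos'])"
```

```text
t 3.0 tcp [ 0.5    -0.0301  0.1201] approach [-0.001 -0.    -1.   ] jaw yaw 1.5 j [-0.374  0.319  0.371  2.071 -0.162  0.78   1.596] F [ 1.08 -0.19 -0.07] M [ 0.003 -0.061 -0.012] w 0.0854
[ 0.00054989 -0.00220855 -0.09109635]
```

>>> play_rows(plan=[[1, 0.0, -0.002, -0.04, 0], [1, 0.0, -0.002, -0.075, 0], [1, 0.0, -0.002, -0.091, 0], [1, 0.0, -0.002, -0.091, 0], [0, 0, -0.002, -0.091, 0], [-0.5, 0, -0.002, -0.091, 0], [-1, 0, -0.002, -0.091, 0], [-1, 0, -0.002, -0.091, 0], [-1, 0, -0.002, -0.091, 0]], force=30)

```text
clock: 3.9
tcp_pos: [0.5003, -0.0319, 0.0291]
orientation: [-1.157, 1.241, 1.156]
contact_force: [0.2, 0.1, -0.1]
grip_width: 0.0122
```

Run:
```python
from st import *
o,M=st()
from mf import *
fs={}
for n in ("top","side"):
    f=r.grab_frame(n); pickle.dump(dict(f),open(n+"2.pkl","wb")); fs[n]=f
    w=(300,130,380,220) if n=="top" else (290,160,390,250); x0,y0,x1,y1=w
    cv2.imwrite(f"pics/a2_{n}.png",cv2.resize(f["pixels"][y0:y1,x0:x1],None,fx=6,fy=6,interpolation=2))
st()
```

```text
t 3.9 tcp [ 0.5003 -0.0319  0.0291] approach [ 0.001  0.    -1.   ] jaw yaw 1.5 j [-0.309  0.474  0.307  2.123 -0.256  0.578  1.682] F [ 0.16  0.07 -0.12] M [ 0.01   0.002 -0.013] w 0.0122
t 4.0 tcp [ 0.5    -0.032   0.0288] approach [ 0.  0. -1.] jaw yaw 1.5 j [-0.309  0.475  0.307  2.123 -0.256  0.578  1.682] F [-0.12  0.11 -0.12] M [-0.005  0.037  0.038] w 0.0
```

View pics/a2_side.png

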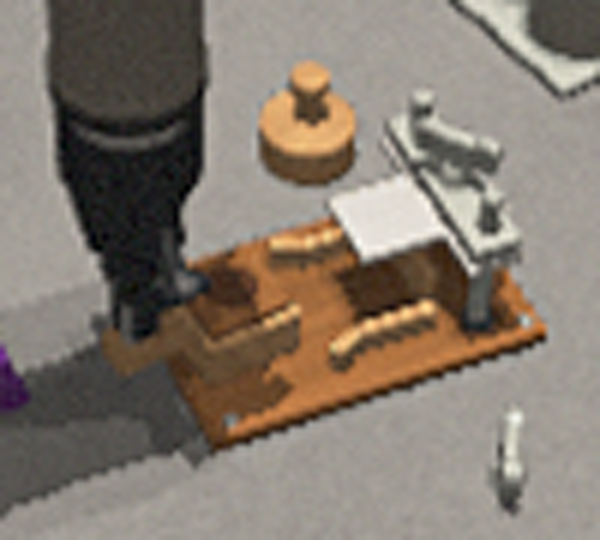

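View pics/a2_top.png

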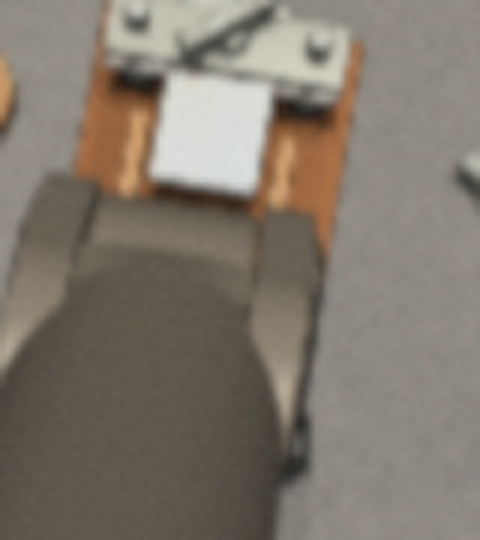

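The fingers read shut (0 mm) although the handle is 24 mm wide, so I'll check where the fingers really are.

Run:
```python
from mf import *
for tag,tcp in(("1",[.5,-.0301,.120]),("2",[.5,-.032,.0288])):
    f=pickle.load(open(f"side{tag}.pkl","rb")); x0,y0,x1,y1=290,150,370,250
    I=cv2.resize(f["pixels"][y0:y1,x0:x1],None,fx=6,fy=6,interpolation=2)
    j=np.array([np.cos(1.5),np.sin(1.5),0])
    t=np.array(tcp)
    for p,c in((t,(0,0,255)),(t+.042*j,(0,255,0)),(t-.042*j,(255,255,0)),(t-[0,0,.008],(255,0,255))):
        q=proj(f,[p])[0];cv2.circle(I,(int((q[0]+.5-x0)*6),int((q[1]+.5-y0)*6)),4,c,-1)
    V=(.5602,-.0366,-.071)
    for y in(-.012,.012):
        q=proj(f,T(*V,[(-.082,y,.048),(-.03,y,.048)])); q=((q+.5-[x0,y0])*6).astype(int); cv2.line(I,tuple(map(int,q[0])),tuple(map(int,q[1])),(0,255,0),1)
    cv2.imwrite(f"pics/b{tag}.png",I)
```

```text
(no output)
```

View pics/b1.png

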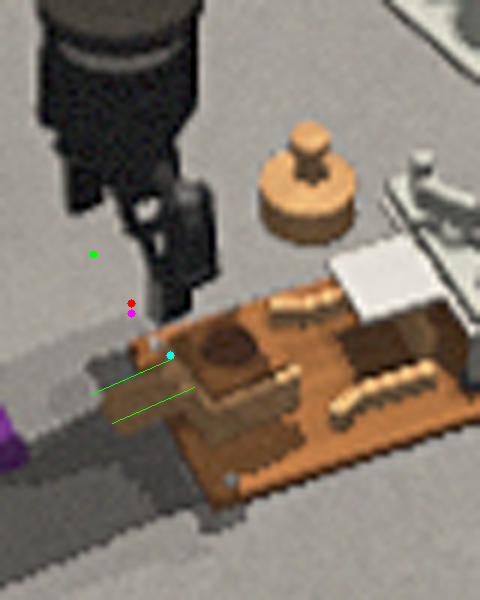

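View pics/b2.png

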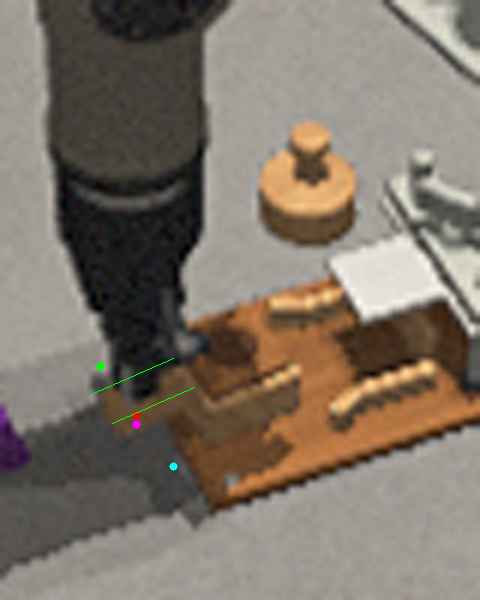

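Run:
```python
from mf import *
for tag in "12":
    f=pickle.load(open(f"side{tag}.pkl","rb")); P=cloud(f)
    L=f["pixels"].max(2)
    # lowest dark finger pixels by depth: points within 80mm xy of tcp and z between .02 and .25
    m=(np.abs(P[...,0]-.5)<.06)&(np.abs(P[...,1]+.03)<.08)&(P[...,2]>.02)&(P[...,2]<.26)&(L<60)
    v,u=np.where(m)
    for a in range(v.max(),v.max()-14,-2):
        s=u[v==a]
        for b in s[::3]: print(tag,a,b,P[a,b].round(3),f["pixels"][a,b])
    f=pickle.load(open(f"side{tag}.pkl","rb"))
```

```text
1 209 324 [ 0.544 -0.037  0.054] [23 38 58]
1 207 327 [ 0.557 -0.036  0.056] [11 35 55]
1 203 317 [ 0.488 -0.082  0.162] [43 33 34]
1 201 317 [ 0.489 -0.08   0.168] [39 39 40]
1 201 320 [ 0.497 -0.085  0.167] [8 9 4]
1 199 317 [ 0.487 -0.084  0.182] [29 29 30]
1 199 320 [ 0.498 -0.083  0.174] [18 28 18]
1 197 317 [ 0.488 -0.083  0.189] [21 25 25]
1 197 320 [ 0.486 -0.101  0.206] [27 22 26]
2 216 312 [ 0.493 -0.042  0.058] [51 47 46]
2 214 309 [ 0.492 -0.025  0.052] [24 26 34]
2 214 314 [ 0.501 -0.043  0.063] [25 27 23]
2 212 309 [ 0.491 -0.028  0.066] [27 24 26]
2 212 314 [ 0.486 -0.067  0.106] [33 29 25]
2 210 309 [ 0.493 -0.025  0.071] [37 36 37]
2 210 312 [ 0.487 -0.053  0.103] [27 27 23]
2 210 315 [ 0.484 -0.075  0.125] [29 33 32]
2 210 318 [ 0.484 -0.092  0.141] [32 27 25]
2 210 321 [ 0.535 -0.032  0.051] [30 38 57]
2 208 309 [ 0.493 -0.025  0.081] [41 40 38]
2 208 312 [ 0.493 -0.044  0.1  ] [ 7 11  9]
2 208 315 [ 0.486 -0.073  0.132] [32 34 31]
2 208 318 [ 0.488 -0.087  0.144] [53 49 53]
2 206 308 [ 0.489 -0.025  0.094] [38 41 44]
2 206 311 [ 0.488 -0.047  0.115] [28 22 24]
2 206 314 [ 0.501 -0.043  0.103] [29 30 27]
2 206 317 [ 0.49  -0.078  0.142] [45 50 48]
2 206 324 [ 0.506 -0.093  0.147] [52 45 49]
2 204 307 [ 0.488 -0.022  0.102] [36 37 35]
2 204 310 [ 0.485 -0.046  0.126] [28 27 22]
2 204 313 [ 0.496 -0.046  0.118] [32 26 25]
2 204 316 [ 0.505 -0.049  0.115] [33 36 33]
2 204 319 [ 0.496 -0.08   0.149] [55 51 53]
```

Run:
```python
from st import *
from mf import *
st()
f=r.grab_frame("side"); pickle.dump(dict(f),open("side3.pkl","wb")); st()
x0,y0,x1,y1=295,185,345,235
cv2.imwrite("pics/c3.png",cv2.resize(f["pixels"][y0:y1,x0:x1],None,fx=12,fy=12,interpolation=cv2.INTER_CUBIC))
P=cloud(f)
for v in range(206,224,1):
    print(v,[tuple((P[v,u]*1000).round().astype(int)) for u in range(308,322,2)])
```

```text
t 4.0 tcp [ 0.5    -0.032   0.0288] approach [ 0.  0. -1.] jaw yaw 1.5 j [-0.309  0.475  0.307  2.123 -0.256  0.578  1.682] F [-0.12  0.11 -0.12] M [-0.005  0.037  0.038] w 0.0
t 4.05 tcp [ 0.5    -0.032   0.0287] approach [ 0.  0. -1.] jaw yaw 1.5 j [-0.309  0.475  0.307  2.123 -0.256  0.578  1.682] F [-0.38  0.05 -0.51] M [ 0.009 -0.004 -0.034] w -0.0001
206 [(np.int64(490), np.int64(-25), np.int64(93)), (np.int64(486), np.int64(-44), np.int64(114)), (np.int64(496), np.int64(-39), np.int64(102)), (np.int64(501), np.int64(-44), np.int64(105)), (np.int64(489), np.int64(-74), np.int64(139)), (np.int64(492), np.int64(-81), np.int64(145)), (np.int64(494), np.int64(-88), np.int64(150))]
207 [(np.int64(490), np.int64(-24), np.int64(87)), (np.int64(486), np.int64(-43), np.int64(107)), (np.int64(493), np.int64(-44), np.int64(105)), (np.int64(498), np.int64(-49), np.int64(106)), (np.int64(486), np.int64(-79), np.int64(141)), (np.int64(489), np.int64(-86), np.int64(146)), (np.int64(494), np.int64(-88), np.int64(145))]
208 [(np.int64(490), np.int64(-23), np.int64(82)), (np.int64(487), np.int64
[... 4459 characters left out ...]
int64(6)), (np.int64(523), np.int64(-45), np.int64(14))]
222 [(np.int64(493), np.int64(-15), np.int64(-1)), (np.int64(496), np.int64(-23), np.int64(5)), (np.int64(503), np.int64(-25), np.int64(2)), (np.int64(508), np.int64(-30), np.int64(4)), (np.int64(514), np.int64(-32), np.int64(2)), (np.int64(520), np.int64(-36), np.int64(2)), (np.int64(520), np.int64(-48), np.int64(14))]
223 [(np.int64(490), np.int64(-20), np.int64(1)), (np.int64(495), np.int64(-25), np.int64(2)), (np.int64(502), np.int64(-27), np.int64(0)), (np.int64(507), np.int64(-31), np.int64(0)), (np.int64(513), np.int64(-35), np.int64(1)), (np.int64(519), np.int64(-38), np.int64(-1)), (np.int64(518), np.int64(-52), np.int64(15))]
```

View pics/c3.png

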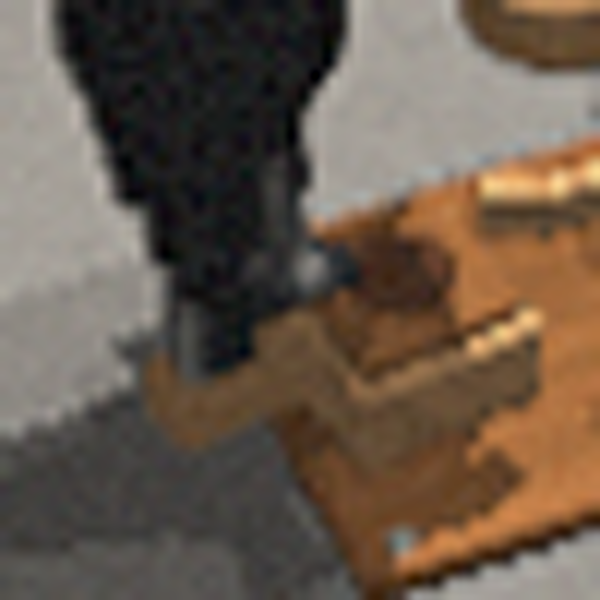

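Run:
```python
from mf import *
f=pickle.load(open("side1.pkl","rb")); P=cloud(f)
for v in range(190,216): print(v,[int(z) for z in (P[v,298:334,2]*1000).round()])
x0,y0,x1,y1=290,165,345,220
cv2.imwrite("pics/c1.png",cv2.resize(f["pixels"][y0:y1,x0:x1],None,fx=10,fy=10,interpolation=cv2.INTER_CUBIC))
```

```text
190 [0, 0, 4, -3, 0, 1, 6, -1, 0, 3, 0, 2, 2, 2, 2, 207, 211, 215, -1, 226, 234, 233, 235, 232, 229, 230, 230, 227, 0, 4, 0, 2, 1, 3, 0, 2]
191 [1, -1, 1, -1, 5, 2, 2, 3, 4, 3, -1, -1, 4, 4, 4, 205, 208, 212, 0, 226, 232, 231, 231, 227, 226, 217, 221, 221, 2, 0, 1, 4, 2, 2, 1, 0]
192 [-2, 0, 2, 0, 0, 0, 0, 0, -1, 2, 0, -1, 4, -4, -1, 3, 202, 208, 208, 217, 227, 226, 224, 209, 208, 213, 216, 216, 3, 0, 1, 0, 0, 1, -1, 4]
193 [3, 1, 8, 0, 5, -1, 1, 5, 0, 2, 4, -3, 1, 0, 1, 1, 200, 205, 204, 218, 223, 224, 212, 212, 213, 210, 215, 213, -2, 0, 1, 0, 0, 2, 3, 0]
194 [-2, 4, 3, 3, 3, 4, 3, 2, 5, 1, 2, 2, -3, 1, 2, 1, -3, 201, 205, 212, 219, 222, 213, 210, 210, 213, 210, 215, -1, 1, 4, -1, 4, 2, 4, 1]
195 [5, 0, 1, 3, -2, 7, 6, 6, 0, -5, -3, 1, 1, 3, 2, 2, 188, 199, 200, 206, 214, 216, 212, 209, 207, 208, 208, 208, 3, 0, 1, -1, -1, 1, -3, -1]
196 [-2, 0, 2, 3, 2, 1, 1, 2, 3, 3, -3, 4, 0, 0, -1, 5, 183, 192, 197, 202, 207, 212, 211, 210, 205, 208, 206, 0, 3, 4, -1, 2, 1, 4, 3, -2]
197 [5, 0, 3, 0, -1, 2, -1, 3, 1, 0, 2, -1, 2, 1, 0, 5, 180, 186, 185, 189, 210, 208, 206, 205, 205, 0, 3, 3, -1
[... 1813 characters left out ...]
211 [-3, 3, 1, 2, 0, 5, 3, 4, 2, 1, 1, 1, 9, 2, 2, 11, 14, 47, 53, 48, 48, 51, 48, 45, 48, 54, 51, 54, 51, 53, 52, 53, 55, 53, 53, 52]
212 [1, 4, 3, -2, 3, 1, -2, 5, -2, -1, 4, 4, 2, 1, 50, 48, 49, 49, 50, 48, 49, 45, 51, 45, 49, 55, 52, 54, 53, 56, 54, 58, 53, 50, 56, 51]
213 [2, 1, 3, 4, -1, 0, 5, 1, 0, 1, -1, 1, 48, 51, 49, 53, 49, 50, 52, 49, 47, 48, 48, 49, 44, 51, 53, 1054, 52, 50, 54, 56, 52, 51, 53, 45]
214 [3, 1, 1054, 4, 3, 0, 2, 2, 1, 2, 50, 47, 46, 48, 46, 49, 47, 47, 50, 50, 48, 50, 47, 48, 44, 46, 54, 52, 53, 51, 50, 50, 45, 47, 45, 47]
215 [3, 0, -1, 0, 5, 1, -2, 2, 3, 48, 51, 51, 47, 47, 49, 45, 49, 49, 47, 49, 1054, 44, 46, 42, 43, 46, 44, 50, 50, 47, 49, 45, 44, 43, 42, 39]
```

View pics/c1.png

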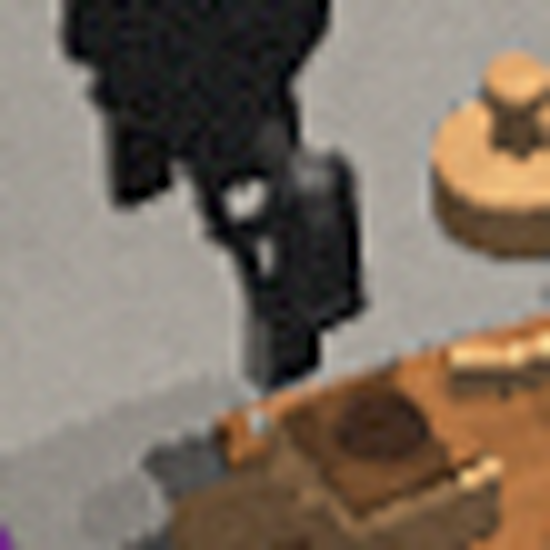

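The pictures show that the real fingertips stand about 30 mm higher than the reported TCP implies: about 0.157 when open at TCP 0.120, and about 0.052 when shut just above the 0.048 handle top. That explains the empty grip. I'll open, go 29 mm lower while watching the force, and close.

>>> play_rows(plan=[[1, 0, 0, 0, 0], [1, 0, 0, 0, 0], [1, 0, 0, 0, 0], [1, 0, 0, 0, 0], [1, 0, 0, 0, 0], [1, 0, 0, -0.01, 0], [1, 0, 0, -0.02, 0], [1, 0, 0, -0.029, 0], [1, 0, 0, -0.029, 0]])

```text
clock: 4.95
tcp_pos: [0.4986, -0.0321, -0.0021]
orientation: [-1.156, 1.244, 1.159]
contact_force: [-0.1, 0.1, 0.5]
grip_width: 0.0855
```

Run:
```python
from st import *
from mf import *
st()
f=r.grab_frame("side"); pickle.dump(dict(f),open("side4.pkl","wb")); st()
x0,y0,x1,y1=285,175,345,235
cv2.imwrite("pics/c4.png",cv2.resize(f["pixels"][y0:y1,x0:x1],None,fx=10,fy=10,interpolation=cv2.INTER_CUBIC))
```

```text
t 4.95 tcp [ 0.4986 -0.0321 -0.0021] approach [-0.003 -0.    -1.   ] jaw yaw 1.4999 j [-0.283  0.531  0.276  2.133 -0.284  0.515  1.707] F [-0.13  0.15  0.52] M [-0.029 -0.005 -0.048] w 0.0855
t 5.0 tcp [ 0.4991 -0.0321 -0.0014] approach [-0.002 -0.    -1.   ] jaw yaw 1.4998 j [-0.283  0.53   0.277  2.132 -0.284  0.516  1.706] F [-0.59  0.3   0.26] M [-0.046 -0.002 -0.041] w 0.0851
```

View pics/c4.png

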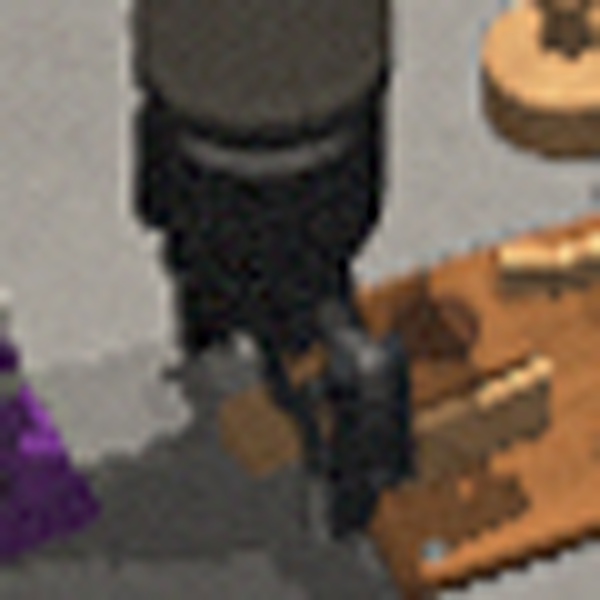

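The right finger now stands beside the handle, with its tip at (340,535) in the crop, so the jaws straddle the handle. I'll close gently.

>>> play_rows(plan=[[0, 0, 0, 0, 0], [-0.3, 0, 0, 0, 0], [-0.6, 0, 0, 0, 0], [-1, 0, 0, 0, 0], [-1, 0, 0, 0, 0], [-1, 0, 0, 0, 0], [-1, 0, 0, 0, 0]], force=40)

```text
clock: 5.7
tcp_pos: [0.5001, -0.0321, -0.0]
orientation: [-1.157, 1.242, 1.156]
contact_force: [-2.0, 0.8, 6.0]
grip_width: 0.0234
```

Run:
```python
from st import *
from mf import *
o,M=st()
yaw=np.arctan2(M[1,2],M[0,2])-np.pi/2
# assumed: handle now centred between pads
p=inpress((o["tcp_pos"][0],o["tcp_pos"][1],yaw)); print("tcp in press",p.round(4))
```

```text
t 5.7 tcp [ 0.5001 -0.0321 -0.    ] approach [ 0.  0. -1.] jaw yaw 1.4997 j [-0.284  0.528  0.278  2.132 -0.284  0.516  1.706] F [-2.    0.79  5.97] M [-0.046  0.162 -0.094] w 0.0234
tcp in press [-0.1441 -0.0021  0.1229]
```

>>> play_rows(plan=[[-1, 0.0, 0.001, 0.001, -0.04], [-1, 0.0004, 0.002, 0.001, -0.08], [-1, 0.0004, 0.002, 0.001, -0.123], [-1, 0.0004, 0.002, 0.001, -0.123]])

```text
clock: 6.1
tcp_pos: [0.5, -0.0295, 0.0002]
orientation: [-1.065, 1.295, 1.066]
contact_force: [-1.0, 0.6, -3.4]
grip_width: 0.0235
```

Run:
```python
from st import *
from mf import *
o,M=st()
yaw=np.arctan2(M[1,2],M[0,2])-np.pi/2
print("tcp in press",inpress((o["tcp_pos"][0],o["tcp_pos"][1],yaw)).round(4))
f=r.grab_frame("side"); pickle.dump(dict(f),open("side5.pkl","wb"))
x0,y0,x1,y1=300,180,380,240
I=cv2.resize(f["pixels"][y0:y1,x0:x1],None,fx=10,fy=10,interpolation=cv2.INTER_CUBIC)
V=T(*PR,[(-.084,0,0)])[0]; V=(V[0],V[1],PR[2])
for a,b in (((-.03,-.03,.045),(.03,-.03,.045)),((.03,-.03,.045),(.03,.03,.045)),((-.03,-.03,.045),(-.03,.03,.045)),((-.03,.03,.045),(.03,.03,.045))):
    q=proj(f,T(*V,[a,b])); q=((q+.5-[x0,y0])*10).astype(int); cv2.line(I,tuple(map(int,q[0])),tuple(map(int,q[1])),(0,255,0),1)
for y in(-.032,.032):
    q=proj(f,T(*PR,[(-.03,y,.03),(.025,y,.03)])); q=((q+.5-[x0,y0])*10).astype(int); cv2.line(I,tuple(map(int,q[0])),tuple(map(int,q[1])),(255,0,0),1)
cv2.imwrite("pics/c5.png",I)
```

```text
t 6.1 tcp [ 5.00e-01 -2.95e-02  2.00e-04] approach [-0.001  0.    -1.   ] jaw yaw 1.3776 j [-0.315  0.532  0.311  2.133 -0.318  0.521  1.611] F [-1.04  0.63 -3.39] M [ 0.167 -0.003  0.02 ] w 0.0235
tcp in press [-0.1448  0.0004  0.0008]
```

View pics/c5.png

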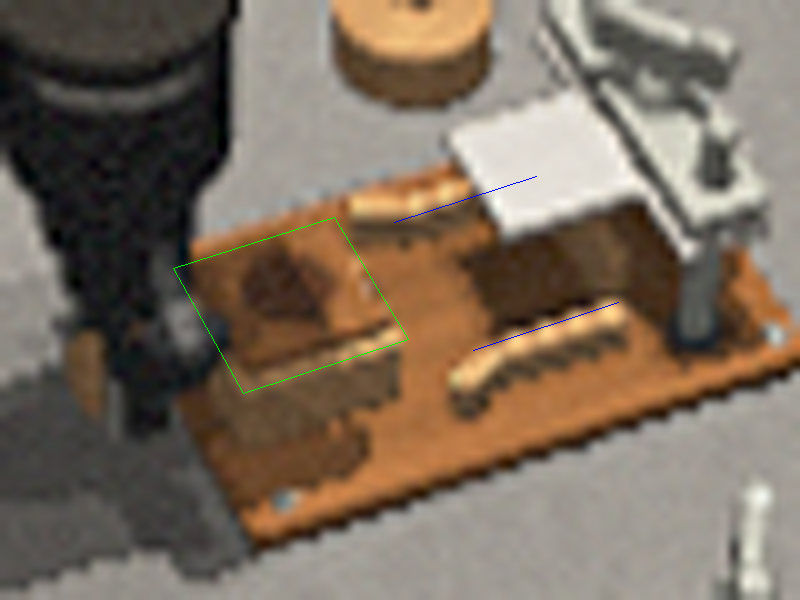

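The mould is now straight and in line with the channel, between rail mouths at about (365,205) and (460,375). Now I slide.

>>> play_rows(plan=[[-1, 0.0049, -0.001, 0, 0], [-1, 0.0098, -0.0019, 0, 0], [-1, 0.0147, -0.0029, 0, 0], [-1, 0.0196, -0.0039, 0, 0], [-1, 0.0245, -0.0048, 0, 0], [-1, 0.0294, -0.0058, 0, 0], [-1, 0.0343, -0.0067, 0, 0], [-1, 0.0392, -0.0077, 0, 0], [-1, 0.0392, -0.0077, 0, 0]])

```text
clock: 7.05
tcp_pos: [0.5407, -0.0379, 0.0007]
orientation: [-1.066, 1.294, 1.064]
contact_force: [0.3, 0.4, -4.9]
grip_width: 0.0233
```

```bash
cat > sh.py <<'E'
from st import *
from mf import *
import sys
def press_state():
    o,M=st(); yaw=np.arctan2(M[1,2],M[0,2])-np.pi/2
    F=o["contact_force"]; c,s=np.cos(PR[2]),np.sin(PR[2])
    print("tcp in press",inpress((o["tcp_pos"][0],o["tcp_pos"][1],yaw)).round(4),"F press",np.round([c*F[0]+s*F[1],-s*F[0]+c*F[1],F[2]],2))
def shot(cam,name,w,k):
    f=r.grab_frame(cam); pickle.dump(dict(f),open(name+".pkl","wb")); x0,y0,x1,y1=w
    cv2.imwrite(f"pics/{name}.png",cv2.resize(f["pixels"][y0:y1,x0:x1],None,fx=k,fy=k,interpolation=cv2.INTER_CUBIC)); return f
E
python3 -c "
from sh import *
press_state(); shot('side','d1',(300,180,380,240),10)"
```

```text
t 7.05 tcp [ 0.5407 -0.0379  0.0007] approach [ 0.001 -0.    -1.   ] jaw yaw 1.3769 j [-0.291  0.576  0.314  2.039 -0.317  0.571  1.621] F [ 0.28  0.37 -4.89] M [ 0.082  0.293 -0.01 ] w 0.0233
tcp in press [-1.032e-01 -0.000e+00  1.000e-04] F press [ 0.2   0.42 -4.89]
```

View pics/d1.png

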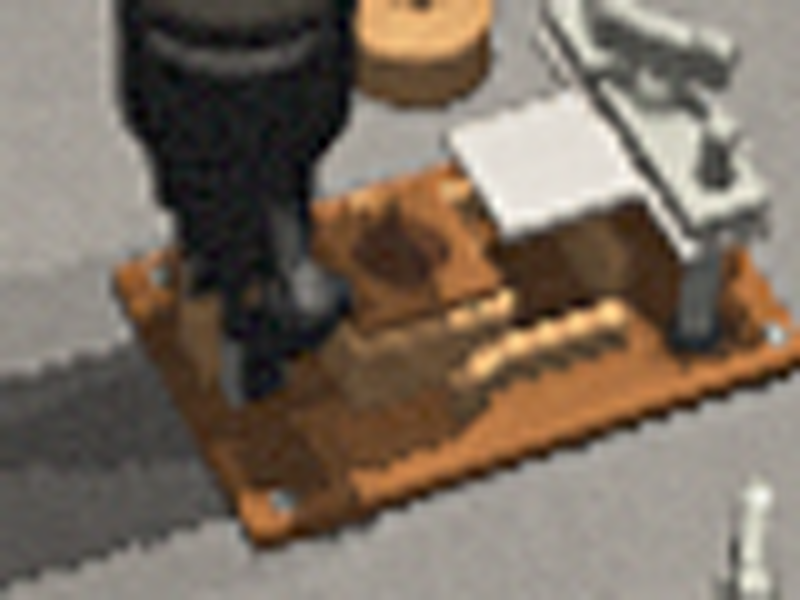

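>>> play_rows(plan=[[-1, 0.0029, -0.0006, -0.001, 0], [-1, 0.0069, -0.0014, -0.001, 0], [-1, 0.0108, -0.0021, -0.001, 0], [-1, 0.0147, -0.0029, -0.001, 0], [-1, 0.0186, -0.0037, -0.001, 0], [-1, 0.0225, -0.0044, -0.001, 0], [-1, 0.0255, -0.005, -0.001, 0], [-1, 0.0284, -0.0056, -0.001, 0], [-1, 0.0284, -0.0056, -0.001, 0]])

```text
clock: 8.0
tcp_pos: [0.5664, -0.043, 0.0]
orientation: [-1.063, 1.296, 1.068]
contact_force: [-8.4, 0.9, 7.4]
grip_width: 0.0234
```

```bash
python3 -c "
from sh import *
press_state(); shot('side','d2',(300,180,380,240),10)"
```

```text
t 8.0 tcp [ 0.5664 -0.043   0.    ] approach [-0.003  0.001 -1.   ] jaw yaw 1.3769 j [-0.274  0.608  0.315  1.974 -0.317  0.609  1.628] F [-8.35  0.87  7.36] M [0.24  1.383 0.011] w 0.0234
tcp in press [-0.0771 -0.0001  0.0001] F press [-8.36 -0.76  7.36]
```

View pics/d2.png

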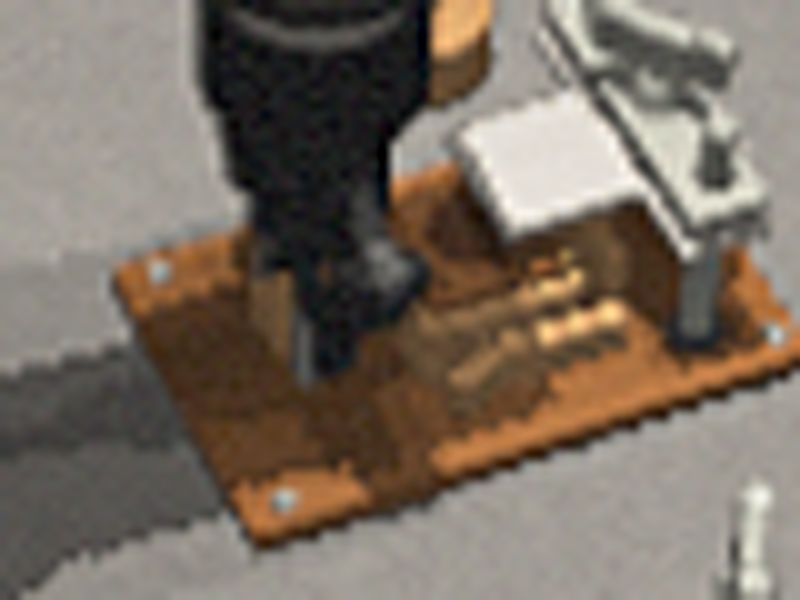

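>>> play_rows(plan=[[-1, 0, 0, 0.0006, 0], [-1, 0.002, -0.0004, 0.0006, 0], [-1, 0.004, -0.0008, 0.0006, 0], [-1, 0.0059, -0.0012, 0.0006, 0], [-1, 0.0059, -0.0012, 0.0006, 0]])

```text
clock: 8.55
tcp_pos: [0.5746, -0.0446, 0.0002]
orientation: [-1.066, 1.294, 1.065]
contact_force: [-0.3, 0.3, -2.4]
grip_width: 0.0232
```

```bash
python3 -c "
from sh import *
press_state()"
```

```text
t 8.55 tcp [ 5.746e-01 -4.460e-02  2.000e-04] approach [ 0.001 -0.    -1.   ] jaw yaw 1.377 j [-0.271  0.616  0.316  1.958 -0.317  0.614  1.628] F [-0.31  0.32 -2.43] M [0.079 0.145 0.046] w 0.0232
tcp in press [-0.0687 -0.0001  0.0002] F press [-0.37  0.26 -2.43]
```

>>> play_rows(plan=[[-1, 0.001, -0.0002, 0, 0], [-1, 0.002, -0.0004, 0, 0], [-1, 0.0029, -0.0006, 0, 0], [-1, 0.0039, -0.0008, 0, 0], [-1, 0.0039, -0.0008, 0, 0]])

```text
clock: 9.05
tcp_pos: [0.5781, -0.0454, 0.0002]
orientation: [-1.065, 1.294, 1.065]
contact_force: [-0.7, 0.8, -2.2]
grip_width: 0.0233
```

```bash
python3 -c "
from sh import *
press_state()
f=shot('side','d3',(300,180,380,240),10)"
```

```text
t 9.05 tcp [ 5.781e-01 -4.540e-02  2.000e-04] approach [ 0. -0. -1.] jaw yaw 1.3769 j [-0.269  0.621  0.316  1.949 -0.317  0.62   1.629] F [-0.72  0.79 -2.2 ] M [0.069 0.389 0.007] w 0.0233
tcp in press [-0.0651 -0.0001  0.0001] F press [-0.86  0.64 -2.2 ]
```

View pics/d3.png

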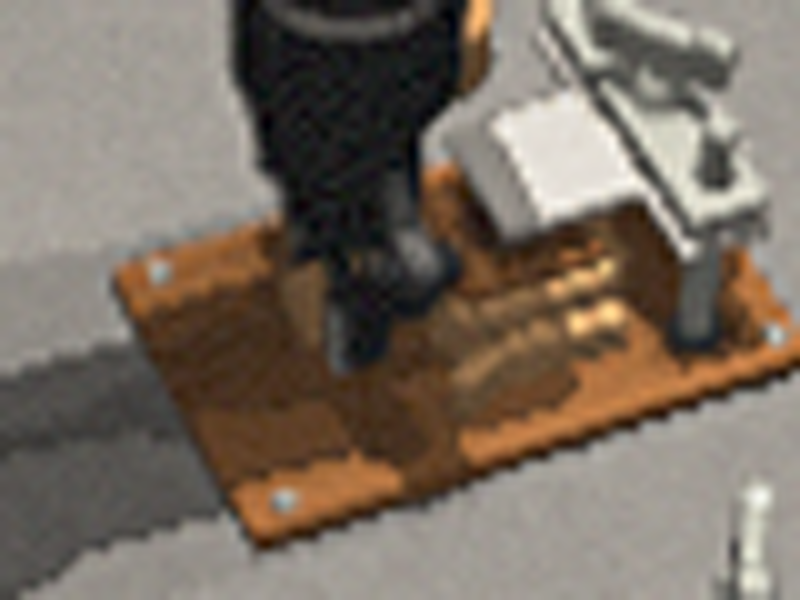

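>>> play_rows(plan=[[-1, 0.001, -0.0002, 0, 0], [-1, 0.002, -0.0004, 0, 0], [-1, 0.0029, -0.0006, 0, 0], [-1, 0.0029, -0.0006, 0, 0]])

```text
clock: 9.5
tcp_pos: [0.5788, -0.0455, 0.0001]
orientation: [-1.063, 1.297, 1.068]
contact_force: [-7.8, 1.6, 4.1]
grip_width: 0.023
```

```bash
python3 -c "
from sh import *
press_state()"
```

```text
t 9.5 tcp [ 5.788e-01 -4.550e-02  1.000e-04] approach [-0.004  0.001 -1.   ] jaw yaw 1.3771 j [-0.267  0.623  0.316  1.943 -0.317  0.626  1.629] F [-7.76  1.56  4.07] M [0.302 1.434 0.012] w 0.023
tcp in press [-0.0644 -0.0002  0.0003] F press [-7.91  0.04  4.07]
```

>>> play_rows(plan=[[-1, 0.0, 0.0, 0.0006, 0], [-1, 0.001, -0.0002, 0.0006, 0], [-1, 0.001, -0.0002, 0.0006, 0], [-1, 0.001, -0.0002, 0.0006, 0]])

```text
clock: 9.9
tcp_pos: [0.5787, -0.0457, 0.0001]
orientation: [-1.062, 1.298, 1.07]
contact_force: [-8.4, 2.4, 0.9]
grip_width: 0.0231
```

```bash
python3 -c "
from sh import *
press_state()"
```

```text
t 9.9 tcp [ 5.787e-01 -4.570e-02  1.000e-04] approach [-0.006  0.001 -1.   ] jaw yaw 1.3773 j [-0.267  0.624  0.317  1.942 -0.316  0.629  1.629] F [-8.45  2.36  0.94] M [0.392 1.608 0.082] w 0.0231
tcp in press [-0.0644 -0.0003  0.0005] F press [-8.74  0.69  0.94]
```

The mould stops at TCP x = -64.4 mm in the press frame with about 8.5 N and does not give, so it is against the stop. I'll relax the push, open and lift off.

>>> play_rows(plan=[[-1, -0.002, 0.0004, -0.0005, 0], [-1, -0.002, 0.0004, -0.0005, 0], [-0.2, -0.002, 0.0004, -0.0005, 0], [0.1, -0.002, 0.0004, -0.0005, 0], [0.3, -0.002, 0.0004, -0.0005, 0], [0.3, -0.002, 0.0004, -0.0005, 0], [0.3, -0.002, 0.0004, -0.0005, 0]])

```text
clock: 10.6
tcp_pos: [0.5801, -0.0458, 0.0005]
orientation: [-1.066, 1.294, 1.065]
contact_force: [0.3, -0.2, 1.1]
grip_width: 0.0554
```

```bash
python3 -c "
from sh import *
press_state()"
```

```text
t 10.6 tcp [ 5.801e-01 -4.580e-02  5.000e-04] approach [ 0.001 -0.    -1.   ] jaw yaw 1.3769 j [-0.268  0.623  0.317  1.944 -0.317  0.622  1.629] F [ 0.33 -0.19  1.06] M [ 0.013  0.037 -0.024] w 0.0554
tcp in press [-0.063  -0.0001  0.0001] F press [ 0.36 -0.12  1.06]
```

>>> play_rows(plan=[[0.3, 0, 0, 0.03, 0], [0.3, 0, 0, 0.07, 0], [0.3, 0, 0, 0.12, 0], [0.3, 0, 0.0, 0.17, -0.15], [0.3, -0.05, 0.05, 0.17, -0.3], [0.3, -0.08, 0.1, 0.17, -0.45], [0.3, -0.08, 0.15, 0.17, -0.6], [0.3, -0.08, 0.2, 0.17, -0.75], [0.3, -0.08, 0.2, 0.17, -0.877], [0.3, -0.08, 0.2, 0.17, -0.877]])

```text
clock: 11.6
tcp_pos: [0.4986, 0.1613, 0.1702]
orientation: [-0.394, 1.534, 0.398]
contact_force: [-0.5, -0.6, 0.5]
grip_width: 0.0556
```

Run:
```python
from sh import *
press_state()
fs={"side":shot('side','e_side',(300,160,390,235),8)}
fs["top"]=shot('top','e_top',(300,110,380,220),7); press_state()
```

```text
t 11.6 tcp [0.4986 0.1613 0.1702] approach [-0.     0.002 -1.   ] jaw yaw 0.505 j [-0.893  0.302  0.562  1.985 -0.205  0.908  0.28 ] F [-0.48 -0.55  0.48] M [-0.029 -0.022  0.01 ] w 0.0556
tcp in press [-0.183   0.1874 -0.8717] F press [-0.36 -0.64  0.48]
t 11.7 tcp [0.4995 0.1552 0.1703] approach [ 0. -0. -1.] jaw yaw 0.5034 j [-0.887  0.301  0.566  1.987 -0.202  0.908  0.288] F [ 0.02 -0.32  1.03] M [-0.07  -0.025  0.02 ] w 0.0555
tcp in press [-0.1809  0.1815 -0.8734] F press [ 0.08 -0.32  1.03]
```

View pics/e_side.png

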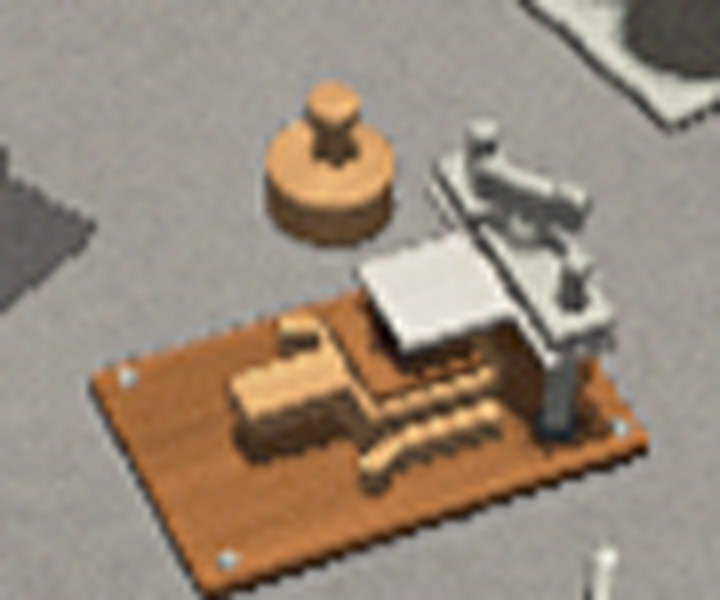

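View pics/e_top.png

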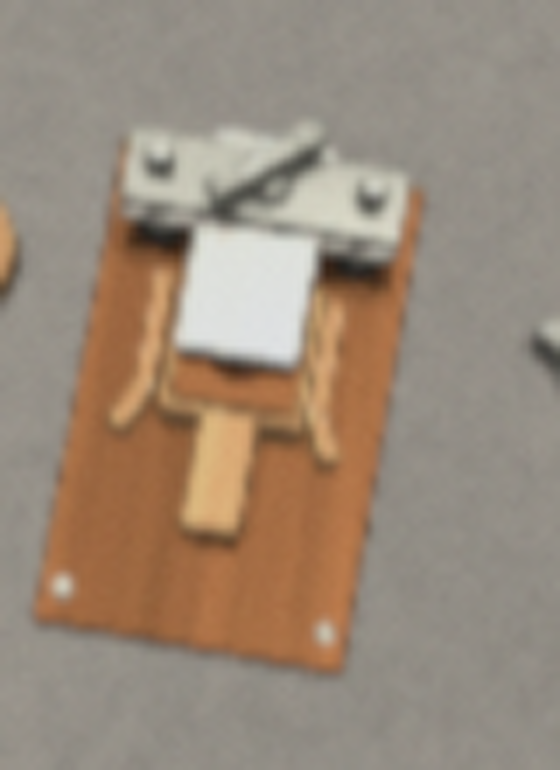

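```bash
cat > chk.py <<'E'
from sh import *
def analyse(fs):
    for n,f in fs.items():
        P=cloud(f).reshape(-1,3); c,s=np.cos(PR[2]),np.sin(PR[2]); d=P[:,:2]-PR[:2]
        L=np.c_[c*d[:,0]+s*d[:,1],-s*d[:,0]+c*d[:,1],P[:,2]]
        L=L[(np.abs(L[:,0])<.15)&(np.abs(L[:,1])<.08)]
        hd=L[(L[:,2]>.04)&(L[:,2]<.056)&(L[:,0]<-.042)&(np.abs(L[:,1])<.03)]
        print(n,"handle n",len(hd),"x",np.percentile(hd[:,0],[1,5]).round(4),hd[:,0].min().round(4),"y",hd[:,1].min().round(4),hd[:,1].max().round(4), "slope",np.polyfit(hd[:,0],hd[:,1],1).round(4))
        pl=L[(L[:,2]>.068)&(L[:,2]<.083)&(np.abs(L[:,1])<.028)&(L[:,0]<.03)]
        print("  plate x min",np.percentile(pl[:,0],[0,2]).round(4),"y",pl[:,1].min().round(4),pl[:,1].max().round(4),"z",np.median(pl[:,2]).round(4), np.mean(pl[:,2]).round(5))
        w=L[(L[:,2]>.1)&(L[:,2]<.135)&(np.abs(L[:,1])<.030)]
        w2=w[w[:,2]>.116]
        m=w2[:,:2].mean(0);ev,v=np.linalg.eigh(np.cov(w2[:,:2].T)); print("  wing top centre",m.round(4),"nut angle",(-np.arctan2(v[1,1],v[0,1]))%np.pi,np.sqrt(ev).round(4),len(w2))
        for sg in(1,-1):
            q=L[(L[:,2]>.110)&(L[:,2]<.122)&(sg*L[:,1]>.034)&(sg*L[:,1]<.055)]; print("  post",q.mean(0).round(4),len(q))
        ml=L[(L[:,2]>.04)&(L[:,2]<.06)&(L[:,0]<-.02)&(L[:,0]>-.05)]
        print("  body near x",ml[np.abs(ml[:,1])>.016][:,0].min().round(4), "y",ml[:,1].min().round(4),ml[:,1].max().round(4))
E
python3 - <<'E'
from chk import *
analyse({n:pickle.load(open(f"e_{n}.pkl","rb")) for n in("top","side")})
E
```

```text
top handle n 122 x [-0.0818 -0.0807] -0.0819 y -0.0126 0.0113 slope [0.0112 0.    ]
  plate x min [-0.0167 -0.016 ] y -0.0245 0.0252 z 0.0754 0.07544
  wing top centre [0.0498 0.0003] nut angle 0.8789100043530116 [0.0031 0.0151] 77
  post [0.05   0.0417 0.115 ] 16
  post [ 0.0493 -0.0419  0.1154] 18
  body near x -0.0351 y -0.0304 0.0279
side handle n 82 x [-0.082  -0.0808] -0.0823 y -0.0142 0.0149 slope [-0.031  -0.0044]
  plate x min [-0.0177 -0.0164] y -0.0252 0.0265 z 0.0769 0.07656
  wing top centre [ 0.0505 -0.0001] nut angle 0.869190655486872 [0.0035 0.0149] 56
  post [0.0498 0.0407 0.1156] 10
  post [ 0.0494 -0.0425  0.1154] 13
  body near x -0.0356 y -0.029 0.0274
```

>>> play_rows(plan=[[-0.39, 0.03, -0.035, 0, 0], [-0.39, 0.06, -0.07, 0, 0], [-0.39, 0.09, -0.105, 0, 0], [-0.39, 0.12, -0.14, 0, 0], [-0.39, 0.15, -0.175, 0, 0], [-0.39, 0.18, -0.21, 0, 0], [-0.39, 0.1916, -0.2226, 0, 0], [-0.39, 0.1916, -0.2226, 0, 0], [-0.39, 0.1916, -0.2226, 0, 0]])

```text
clock: 12.6
tcp_pos: [0.6905, -0.0699, 0.17]
orientation: [-0.391, 1.536, 0.391]
contact_force: [-0.7, 0.8, 0.7]
grip_width: 0.0258
```

Run:
```python
from sh import *
press_state(); f=shot('side','g1',(320,130,400,205),8); 
o,M=st(); print(np.array([.6911,-.0674,.076])-o["tcp_pos"])
for n in("top","side"):
    f0=pickle.load(open(n+"0.pkl","rb")); P=cloud(f0).reshape(-1,3); V=(.5602,-.0366,-.071)
    d=P[:,:2]-V[:2]; c,s=np.cos(V[2]),np.sin(V[2]); a=c*d[:,0]+s*d[:,1]; b=-s*d[:,0]+c*d[:,1]
    lid=P[(np.abs(a)<.02)&(np.abs(b)<.02)&(P[:,2]>.03)&(P[:,2]<.07)]; han=P[(a<-.045)&(a>-.072)&(np.abs(b)<.007)&(P[:,2]>.03)&(P[:,2]<.07)]
    cp=P[(np.abs(P[:,2])<.01)&(np.hypot(a,b)>.1)&(np.hypot(a,b)<.16)]
    print(n,"lid",lid[:,2].mean().round(4),len(lid),"handle",han[:,2].mean().round(4),len(han),"table",cp[:,2].mean().round(4))
```

```text
t 12.6 tcp [ 0.6905 -0.0699  0.17  ] approach [-0.001 -0.    -1.   ] jaw yaw 0.4983 j [-0.364  0.6    0.567  1.571 -0.352  1.075  0.791] F [-0.65  0.85  0.68] M [ 0.039 -0.    -0.016] w 0.0258
tcp in press [ 0.0499 -0.0026 -0.8785] F press [-0.81  0.71  0.68]
t 12.65 tcp [ 0.6904 -0.0684  0.1701] approach [-0.001  0.001 -1.   ] jaw yaw 0.5 j [-0.365  0.599  0.566  1.571 -0.352  1.075  0.791] F [ 0.39 -0.47  0.33] M [ 0.054 -0.02   0.015] w 0.026
[ 0.00072417  0.00102039 -0.0940536 ]
top lid 0.0519 203 handle 0.0481 48 table -0.0001
side lid 0.0528 106 handle 0.0497 25 table 0.0012
```

View pics/g1.png

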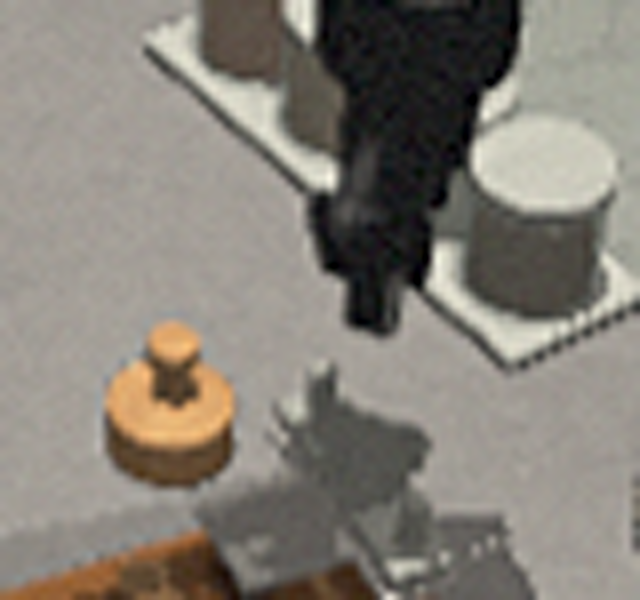

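Run:
```python
from mf import *
f=pickle.load(open("g1.pkl","rb")); P=cloud(f)
for v in range(160,175): print(v,[(int(P[v,u,0]*1000),int(P[v,u,1]*1000),int(P[v,u,2]*1000)) for u in range(361,372,2)])
for z in(.18,.19,.2,.21): print(z,proj(f,[[.69,-.069,z]]).round(1))
```

```text
160 [(639, -91, 266), (641, -98, 270), (644, -103, 273), (654, -101, 266), (672, -90, 248), (703, -66, 215)]
161 [(642, -89, 259), (642, -97, 265), (645, -102, 267), (655, -101, 261), (674, -89, 242), (705, -65, 209)]
162 [(647, -83, 248), (653, -85, 246), (646, -102, 262), (654, -102, 258), (672, -91, 241), (704, -66, 206)]
163 [(647, -84, 245), (651, -88, 246), (652, -96, 251), (655, -101, 253), (672, -92, 238), (702, -69, 205)]
164 [(822, 112, 2), (650, -90, 243), (652, -96, 247), (656, -100, 248), (680, -84, 224), (706, -65, 196)]
165 [(820, 109, 0), (664, -75, 221), (655, -94, 240), (655, -102, 246), (679, -86, 221), (704, -68, 195)]
166 [(818, 107, -2), (665, -74, 215), (668, -80, 218), (672, -85, 220), (679, -86, 217), (849, 83, 0)]
167 [(813, 100, 0), (51, -755, 1053), (666, -83, 217), (669, -88, 220), (681, -85, 211), (844, 77, 1)]
168 [(808, 94, 2), (668, -72, 203), (667, -82, 212), (673, -85, 211), (679, -87, 210), (842, 74, 0)]
169 [(803, 89, 3), (666, -75, 202), (669, -80, 205), (674, -84, 205), (681, -86, 203), (838, 69, 0)]
170 [(803, 88, -1), (667, -73, 196), (669, -80, 201), (674, -84, 201), (682, -85, 198), (835, 66, -1)]
171 [(799, 83, 0), (803, 76, 2), (811, 73, 0), (675, -84, 196), (823, 63, 1), (830, 59, 1)]
172 [(796, 79, -1), (805, 77, -4), (808, 69, 0), (813, 63, 2), (823, 63, -3), (822, 51, 6)]
173 [(791, 72, 1), (798, 69, 0), (803, 63, 2), (808, 58, 3), (815, 53, 3), (825, 53, -1)]
174 [(788, 68, 1), (794, 64, 0), (801, 60, 0), (806, 55, 1), (813, 51, 1), (819, 46, 1)]
0.18 [[367.2 170.3]]
0.19 [[367.4 168. ]]
0.2 [[367.7 165.7]]
0.21 [[367.9 163.4]]
```

The tips are measured about 25 mm above the TCP at this opening. TCP z = 0.076 therefore puts them near z = 0.097 once closed, clear of the crosshead at 0.090. I'll descend over the nut.

>>> play_rows(plan=[[-0.39, 0.0006, 0.001, -0.02, 0.002], [-0.39, 0.0006, 0.001, -0.04, 0.002], [-0.39, 0.0006, 0.001, -0.06, 0.002], [-0.39, 0.0006, 0.001, -0.08, 0.002], [-0.39, 0.0006, 0.001, -0.088, 0.002], [-0.39, 0.0006, 0.001, -0.094, 0.002], [-0.39, 0.0006, 0.001, -0.094, 0.002]])

```text
clock: 13.35
tcp_pos: [0.6916, -0.0667, 0.0763]
orientation: [-0.394, 1.535, 0.395]
contact_force: [-0.6, 0.1, -1.1]
grip_width: 0.0262
```

```bash
python3 -c "
from sh import *
press_state(); shot('side','g2',(320,130,400,205),8); shot('top','g2t',(310,100,390,175),8)"
```

```text
t 13.35 tcp [ 0.6916 -0.0667  0.0763] approach [-0.  0. -1.] jaw yaw 0.5028 j [-0.334  0.698  0.514  1.634 -0.409  0.919  0.834] F [-0.6   0.06 -1.08] M [-0.045 -0.026  0.013] w 0.0262
tcp in press [ 0.0504  0.0009 -0.874 ] F press [-0.6  -0.06 -1.08]
```

View pics/g2.png

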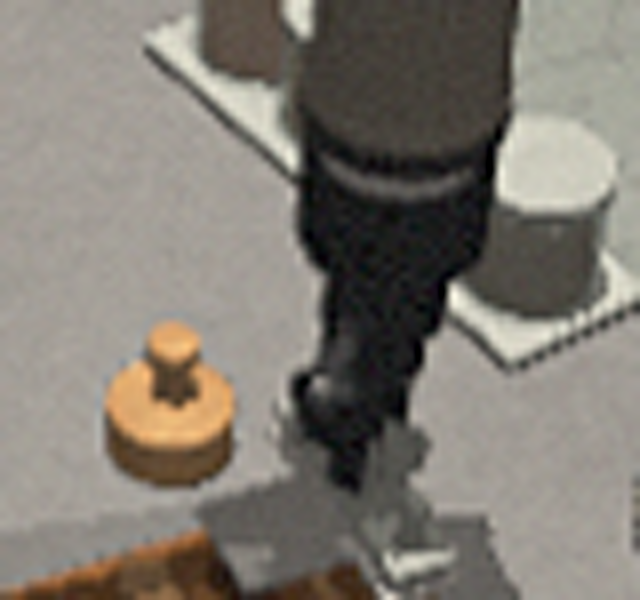

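The left finger stands against the wing inside the post at about (345,480), and there is no contact force. I'll close on the wings.

>>> play_rows(plan=[[-1, 0, 0, 0, 0], [-1, 0, 0, 0, 0], [-1, 0, 0, 0, 0], [-1, 0, 0, 0, 0]], force=60)

```text
clock: 13.85
tcp_pos: [0.6928, -0.0673, 0.0775]
orientation: [-0.394, 1.533, 0.393]
contact_force: [-0.7, 0.2, 4.8]
grip_width: 0.0106
```

```bash
python3 -c "
from sh import *
press_state()"
```

```text
t 13.85 tcp [ 0.6928 -0.0673  0.0775] approach [ 0.002  0.    -1.   ] jaw yaw 0.5021 j [-0.334  0.697  0.515  1.633 -0.41   0.919  0.834] F [-0.69  0.18  4.8 ] M [ 0.152  0.147 -0.009] w 0.0106
tcp in press [ 5.160e-02  5.000e-04 -8.747e-01] F press [-0.72  0.05  4.8 ]
```

>>> play_rows(plan=[[-1, -0.0005, 0, 0, -0.09], [-1, -0.0005, 0, 0, -0.18], [-1, -0.0005, 0, 0, -0.27], [-1, -0.0005, 0, 0, -0.36], [-1, -0.0005, 0, 0, -0.45], [-1, -0.0005, 0, 0, -0.54], [-1, -0.0005, 0, 0, -0.63], [-1, -0.0005, 0, 0, -0.72], [-1, -0.0005, 0, 0, -0.81], [-1, -0.0005, 0, 0, -0.9]])

```text
clock: 14.85
tcp_pos: [0.6924, -0.0673, 0.0775]
orientation: [0.315, 1.546, -0.314]
contact_force: [-0.0, 0.1, 5.4]
grip_width: 0.0109
```

```bash
cat > nt.py <<'E'
from sh import *
ms=[];o=r.get_obs()
press_state(); M=Ro.from_rotvec(o["orientation"]).as_matrix(); y=np.arctan2(M[1,2],M[0,2]); print("nut angle est",round(float((PR[2]+np.pi/2-y)),3),"Mz",o["moment"][2])
E
python3 nt.py
```

```text
Traceback (most recent call last):
  File "nt.py", line 1, in <module>
    from sh import *
  File "sh.py", line 1, in <module>
    from st import *
  File "st.py", line 1, in <module>
    from bench import r
  File "scipy/spatial/_ckdtree.pyx", line 11, in init scipy.spatial._ckdtree
  File "nt.py", line 2, in <module>
    ms=[];o=r.get_obs()
            ^
NameError: name 'r' is not defined
```

My file name `nt.py` shadowed a standard module, so I'll rename it.

```bash
mv nt.py nutst.py; rm -rf __pycache__/nt.*; python3 nutst.py
```

```text
t 14.85 tcp [ 0.6924 -0.0673  0.0775] approach [ 0.002  0.    -1.   ] jaw yaw -0.4011 j [-0.468  0.766  0.741  1.643 -0.603  0.971  0.083] F [-0.02  0.14  5.44] M [0.119 0.021 0.084] w 0.0109
tcp in press [ 5.1300e-02  4.0000e-04 -1.7779e+00] F press [-0.04  0.13  5.44]
nut angle est 1.778 Mz 0.08443102568194413
```

>>> play_rows(plan=[[-1, 0, 0, 0, -0.06], [-1, 0, 0, 0, -0.12], [-1, 0, 0, 0, -0.18], [-1, 0, 0, 0, -0.22]])

```text
clock: 15.25
tcp_pos: [0.6924, -0.0672, 0.0775]
orientation: [0.486, 1.514, -0.485]
contact_force: [0.1, 0.9, 6.4]
grip_width: 0.0109
```

```bash
python3 nutst.py
```

```text
t 15.25 tcp [ 0.6924 -0.0672  0.0775] approach [ 0.002  0.    -1.   ] jaw yaw -0.6197 j [-0.497  0.788  0.794  1.645 -0.65   0.989 -0.1  ] F [0.09 0.89 6.45] M [0.234 0.033 0.093] w 0.0109
tcp in press [ 5.1300e-02  5.0000e-04 -1.9965e+00] F press [-0.09  0.89  6.45]
nut angle est 1.996 Mz 0.09266200921337242
```

>>> play_rows(plan=[[-1, 0, 0, 0, -0.04], [-1, 0, 0, 0, -0.08]])

```text
clock: 15.45
tcp_pos: [0.6924, -0.0672, 0.0775]
orientation: [0.548, 1.499, -0.546]
contact_force: [-0.4, 0.5, 6.4]
grip_width: 0.011
```

```bash
python3 nutst.py
```

```text
t 15.45 tcp [ 0.6924 -0.0672  0.0775] approach [ 0.002  0.    -1.   ] jaw yaw -0.6991 j [-0.506  0.796  0.812  1.646 -0.667  0.996 -0.166] F [-0.43  0.49  6.36] M [0.231 0.036 0.075] w 0.011
tcp in press [ 5.1300e-02  5.0000e-04 -2.0759e+00] F press [-0.52  0.4   6.36]
nut angle est 2.076 Mz 0.07501598006615967
```

>>> play_rows(plan=[[-1, 0, 0, 0, -0.04], [-1, 0, 0, 0, -0.08], [-1, 0, 0, 0, -0.08]])

```text
clock: 15.75
tcp_pos: [0.6924, -0.0672, 0.0775]
orientation: [0.609, 1.482, -0.608]
contact_force: [0.4, 0.5, 5.4]
grip_width: 0.0108
```

```bash
python3 nutst.py
```

```text
t 15.75 tcp [ 0.6924 -0.0672  0.0775] approach [ 0.002  0.    -1.   ] jaw yaw -0.7786 j [-0.516  0.804  0.832  1.647 -0.684  1.003 -0.233] F [0.43 0.53 5.36] M [0.192 0.084 0.013] w 0.0108
tcp in press [ 5.1300e-02  5.0000e-04 -2.1554e+00] F press [0.32 0.61 5.36]
nut angle est 2.155 Mz 0.01266269384378977
```

>>> play_rows(plan=[[-1, 0, 0, 0, -0.04], [-1, 0, 0, 0, -0.08], [-1, 0, 0, 0, -0.08]])

```text
clock: 16.05
tcp_pos: [0.6924, -0.0672, 0.0775]
orientation: [0.671, 1.463, -0.67]
contact_force: [-0.2, 1.6, 6.7]
grip_width: 0.0109
```

```bash
python3 nutst.py
```

```text
t 16.05 tcp [ 0.6924 -0.0672  0.0775] approach [ 0.002  0.    -1.   ] jaw yaw -0.8586 j [-0.526  0.813  0.85   1.647 -0.7    1.01  -0.3  ] F [-0.21  1.56  6.75] M [0.181 0.066 0.102] w 0.0109
tcp in press [ 5.1200e-02  4.0000e-04 -2.2353e+00] F press [-0.51  1.49  6.75]
nut angle est 2.235 Mz 0.1021966562993515
```

```bash
cat > nutst.py <<'E'
from sh import *
ms=[];ts=[];Fz=[]
for k in range(3):
    o=r.get_obs(); ms.append(o["moment"][2]);ts.append(o["tau"][6]);Fz.append(o["contact_force"])
    if k<2: r.grab_frame("side")
M=Ro.from_rotvec(o["orientation"]).as_matrix(); y=np.arctan2(M[1,2],M[0,2])
print("t",round(o["clock"],2),"nut est",round(float((PR[2]+np.pi/2-y)),3),"Mz",np.round(ms,3),"mean",np.mean(ms).round(3),"tau7",np.round(ts,4),"F",np.mean(Fz,0).round(2),"w",round(o["grip_width"],4))
E
python3 nutst.py
```

```text
t 16.15 nut est 2.234 Mz [0.102 0.074 0.123] mean 0.1 tau7 [-0.3839 -0.1769 -0.1052] F [-0.23  1.25  6.68] w 0.0109
```

>>> play_rows(plan=[[-1, 0, 0, 0, -0.04], [-1, 0, 0, 0, -0.08]])

```text
clock: 16.35
tcp_pos: [0.6923, -0.0672, 0.0775]
orientation: [0.733, 1.442, -0.731]
contact_force: [-0.7, 1.1, 6.1]
grip_width: 0.0109
```

```bash
python3 nutst.py
```

```text
t 16.45 nut est 2.315 Mz [0.188 0.152 0.139] mean 0.159 tau7 [ 0.3215 -0.0515 -0.4229] F [-0.53  1.05  6.35] w 0.0105
```

>>> play_rows(plan=[[-1, 0, 0, 0, -0.04], [-1, 0, 0, 0, -0.08]])

```text
clock: 16.65
tcp_pos: [0.6924, -0.0672, 0.0775]
orientation: [0.795, 1.419, -0.793]
contact_force: [-0.4, 1.9, 7.1]
grip_width: 0.0108
```

```bash
python3 nutst.py
```

```text
t 16.75 nut est 2.395 Mz [0.151 0.143 0.137] mean 0.143 tau7 [ 0.2831 -0.0902 -0.4624] F [-0.95  1.51  6.73] w 0.0109
```

>>> play_rows(plan=[[-1, 0, 0, 0, -0.04], [-1, 0, 0, 0, -0.08]])

```text
clock: 16.95
tcp_pos: [0.6923, -0.0672, 0.0775]
orientation: [0.856, 1.395, -0.854]
contact_force: [-0.4, 1.3, 6.8]
grip_width: 0.0109
```

```bash
python3 nutst.py
```

```text
t 17.05 nut est 2.475 Mz [0.244 0.222 0.25 ] mean 0.239 tau7 [ 0.2458 -0.1285 -0.5014] F [-0.32  1.54  7.02] w 0.0105
```

>>> play_rows(plan=[[-1, 0, 0, 0, -0.04], [-1, 0, 0, 0, -0.04]])

```text
clock: 17.25
tcp_pos: [0.6923, -0.0671, 0.0775]
orientation: [0.886, 1.382, -0.884]
contact_force: [0.1, 0.4, 6.8]
grip_width: 0.0109
```

```bash
python3 nutst.py; python3 nutst.py
```

```text
t 17.35 nut est 2.514 Mz [0.277 0.23  0.209] mean 0.239 tau7 [-0.5023 -0.3097 -0.2409] F [-0.07  1.07  6.68] w 0.0111
t 17.45 nut est 2.514 Mz [0.209 0.197 0.289] mean 0.231 tau7 [-0.2409 -0.2256 -0.2225] F [-0.34  0.94  6.74] w 0.0103
```

>>> play_rows(plan=[[-1, 0, 0, 0, -0.03], [-1, 0, 0, 0, -0.03]])

```text
clock: 17.65
tcp_pos: [0.6923, -0.0671, 0.0776]
orientation: [0.908, 1.372, -0.906]
contact_force: [0.2, 1.5, 5.8]
grip_width: 0.0105
```

```bash
python3 nutst.py; python3 nutst.py
```

```text
t 17.75 nut est 2.544 Mz [0.207 0.266 0.269] mean 0.247 tau7 [-0.4491 -0.305  -0.2533] F [-0.52  1.28  6.3 ] w 0.011
t 17.85 nut est 2.544 Mz [0.269 0.283 0.236] mean 0.263 tau7 [-0.2533 -0.2418 -0.2403] F [-0.67  1.36  5.97] w 0.0107
```

The torque of about 0.255 N m means about 50 N on the lid. On release it should spring back to about 33 N. I'll open only a little between the posts and rise.

>>> play_rows(plan=[[-0.6, 0, 0, 0, 0], [-0.45, 0, 0, 0, 0], [-0.4, 0, 0, 0, 0], [-0.4, 0, 0, 0, 0], [-0.4, 0, 0, 0, 0]])

```text
clock: 18.35
tcp_pos: [0.6912, -0.0673, 0.0761]
orientation: [0.908, 1.374, -0.908]
contact_force: [-0.3, -0.3, -0.1]
grip_width: 0.0259
```

```bash
python3 nutst.py
```

```text
t 18.45 nut est 2.545 Mz [-0.051  0.015  0.031] mean -0.002 tau7 [-0.0003 -0.0003 -0.0002] F [ 0.23 -0.34  0.23] w 0.0254
```

>>> play_rows(plan=[[-0.4, 0, 0, 0.02, 0], [-0.4, 0, 0, 0.05, 0], [-0.4, 0, 0, 0.09, 0], [-0.4, 0, 0, 0.13, 0], [-0.4, -0.05, 0.05, 0.13, 0], [-0.4, -0.1, 0.1, 0.13, 0], [-0.4, -0.15, 0.15, 0.13, 0], [-0.4, -0.17, 0.2, 0.13, 0], [-0.4, -0.17, 0.22, 0.13, 0], [-0.4, -0.17, 0.22, 0.13, 0]])

```text
clock: 19.45
tcp_pos: [0.5197, 0.1562, 0.2073]
orientation: [0.907, 1.376, -0.904]
contact_force: [-0.1, 0.4, 0.7]
grip_width: 0.0257
```

Run:
```python
from chk import *
press_state()
fs={"side":shot('side','z_side',(300,160,390,235),8)}
fs["top"]=shot('top','z_top',(300,110,380,220),5)
analyse(fs)
```

```text
t 19.45 tcp [0.5197 0.1562 0.2073] approach [-0.001  0.003 -1.   ] jaw yaw -1.1652 j [-1.3    0.524  1.236  1.926 -0.562  1.099 -0.997] F [-0.07  0.36  0.71] M [ 0.023 -0.04  -0.002] w 0.0257
tcp in press [-0.1613  0.1864 -2.542 ] F press [-0.14  0.34  0.71]
side handle n 77 x [-0.0822 -0.0803] -0.0828 y -0.0146 0.0124 slope [-0.0308 -0.0041]
  plate x min [-0.0173 -0.0153] y -0.0266 0.027 z 0.0725 0.07241
  wing top centre [ 0.0484 -0.0017] nut angle 2.3531298045708624 [0.003  0.0158] 39
  post [0.0502 0.0413 0.1149] 10
  post [ 0.0498 -0.0423  0.1147] 13
  body near x -0.0349 y -0.0312 0.0277
top handle n 123 x [-0.082  -0.0806] -0.0821 y -0.0128 0.0113 slope [-0.0028 -0.0009]
  plate x min [-0.0172 -0.0158] y -0.0245 0.0252 z 0.0712 0.07137
  wing top centre [ 0.0496 -0.0002] nut angle 2.347878748138748 [0.0029 0.0151] 70
  post [0.05   0.0417 0.1148] 16
  post [ 0.0494 -0.0419  0.1152] 18
  body near x -0.0346 y -0.0304 0.0279
```

View pics/z_side.png

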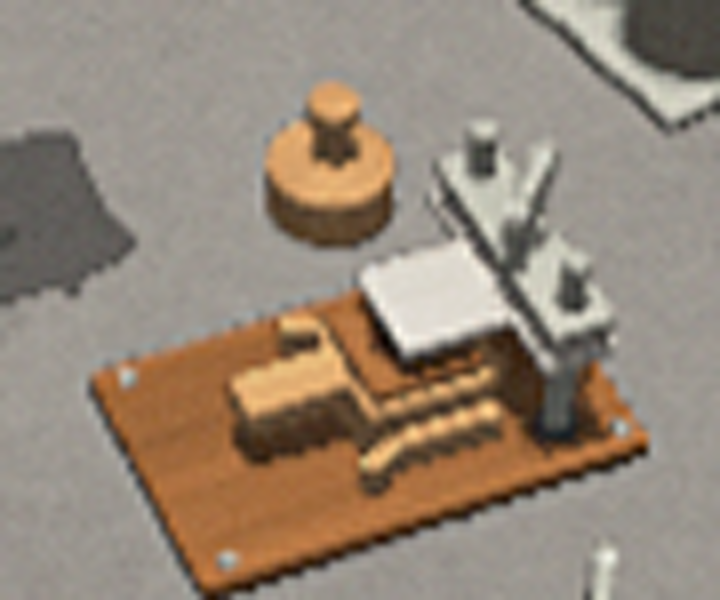

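View pics/z_top.png

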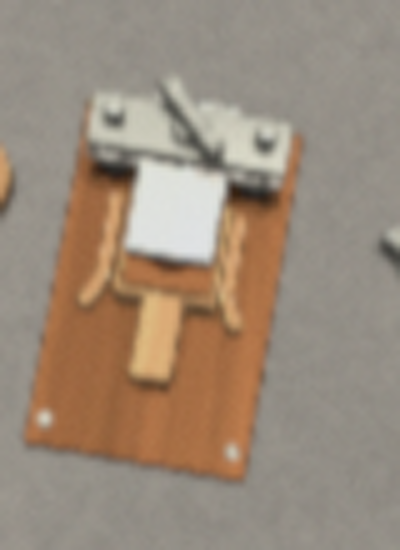

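The nut now reads about 2.35 rad, against 2.54 rad on the gripper before letting go. That fits the expected spring-back plus some give in the grip. I'll check that it stands still before handing in.

>>> play_rows(plan=[[-0.4, 0, 0, 0, 0], [-0.4, 0, 0, 0, 0], [-0.4, 0, 0, 0, 0], [-0.4, 0, 0, 0, 0], [-0.4, 0, 0, 0, 0], [-0.4, 0, 0, 0, 0]])

```text
clock: 20.15
tcp_pos: [0.5215, 0.1522, 0.2063]
orientation: [0.908, 1.373, -0.908]
contact_force: [-0.3, 0.4, -0.5]
grip_width: 0.0258
```

Run:
```python
from chk import *
press_state()
for k in range(2):
    analyse({"side":r.grab_frame("side"),"top":r.grab_frame("top")})
```

```text
t 20.15 tcp [0.5215 0.1522 0.2063] approach [-0. -0. -1.] jaw yaw -1.169 j [-1.291  0.527  1.235  1.925 -0.563  1.098 -0.993] F [-0.28  0.4  -0.54] M [-0.033  0.01  -0.011] w 0.0258
tcp in press [-0.1587  0.1828 -2.5458] F press [-0.35  0.34 -0.54]
side handle n 79 x [-0.0821 -0.0817] -0.0823 y -0.015 0.013 slope [-0.033  -0.0035]
  plate x min [-0.0168 -0.0157] y -0.0249 0.0259 z 0.0725 0.07257
  wing top centre [ 0.0491 -0.0011] nut angle 2.368462081693965 [0.003  0.0164] 38
  post [0.05   0.0409 0.1153] 10
  post [ 0.0493 -0.0424  0.1165] 11
  body near x -0.0357 y -0.0299 0.0269
top handle n 121 x [-0.0819 -0.0806] -0.0822 y -0.0126 0.0112 slope [ 0.0108 -0.    ]
  plate x min [-0.0172 -0.016 ] y -0.0245 0.0252 z 0.0715 0.07149
  wing top centre [0.0495 0.0001] nut angle 2.3487435544862763 [0.003  0.0152] 76
  post [0.0497 0.0416 0.1157] 16
  post [ 0.0496 -0.0419  0.1145] 18
  body near x -0.0348 y -0.0304 0.0283
side handle n 78 x [-0.0821 -0.0815] -0.0821 y -0.0126 0.0122 slope [-0.0432 -0.005 ]
  plate x min [-0.0172 -0.016 ] y -0.0243 0.0266 z 0.0727 0.07258
  wing top centre [ 0.0486 -0.0014] nut angle 2.3649131327690025 [0.0028 0.016 ] 38
  post [0.0507 0.042  0.1141] 10
  post [ 0.0487 -0.0425  0.1156] 11
  body near x -0.0358 y -0.0301 0.0288
top handle n 121 x [-0.0814 -0.0808] -0.0821 y -0.0126 0.0113 slope [ 0.0082 -0.0002]
  plate x min [-0.0165 -0.0159] y -0.0245 0.0252 z 0.0715 0.07137
  wing top centre [0.0499 0.0002] nut angle 2.348063849304258 [0.0029 0.0148] 71
  post [0.0494 0.0418 0.1155] 17
  post [ 0.0497 -0.0419  0.1143] 18
  body near x -0.0349 y -0.0304 0.028
```

```bash
python3 -c "
from bench import r
print(r.hand_in())"
```

```text
the job is handed in; nothing more can be done
None
```

I slid the mould home against the stop, tightened the wing nut about 1.5 rad clockwise in one grip, and handed the job in. No verdict was reported, and I did not measure the final force on the lid directly.

**Mould:** it stopped firmly against about 8.5 N, well under the 30 N limit. The near face of its body measures x ≈ -35 mm in the press frame, so its origin is about -5 mm. It is straight and on the middle line to within about 1 mm.

**Clamp:** the torque before letting go was about 0.255 N m, which means roughly 50 N on the lid. The nut then sprang back from 2.54 rad, as read at the gripper, to about 2.35 rad and stood still over two later pairs of pictures. That fits its stated holding force of about 33 N.

**Hand-off:** the gripper is clear of everything and reads about zero force. The round mould and spare nut looked undisturbed. I saw no sign of touching a guide post.

**Disagreements:**
- **Finger height:** the pictures showed the fingertips about 28 mm higher than the reported tool position implies. My first grip closed above the handle on nothing. I corrected all later heights for this.
- **Press position:** my first fit of the bed edges was about 3 mm off along the press. I corrected it from the posts and clamp plate.
- **Handle length:** the far end of the mould's handle measured x ≈ -82 mm instead of the expected -87 mm. I relied on the mould's body and the feel of the stop instead.
- **Nut angle:** about 0.1 rad of that spring-back is more than the drop from 50 to 33 N explains. I put it down to give in the grip. The clamp plate's drop, about 4.1 mm, suggests a turn nearer 1.37 rad.

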